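# Change the jar at the back of the patio cabinet

## Robot

A 6-joint arm with a two-finger parallel gripper is mounted at the origin on the work surface. World frame = base frame: x ahead of the robot, y to its left, z up, the work surface at z = 0. Lengths are in m, angles in rad, forces in N, time in s.
With the tool pointing down it reaches from about 0.4 to 0.825 m from the base axis. Payload 7 kg.
Tool frame: the origin (TCP) lies midway between the tips of the shut fingers; the grasp point (between the pads) lies 19 mm behind it; z points along the fingers, x is the direction in which the jaws open and shut, and the axes are right-handed (so a half turn about z gives the same grasp; the last joint's range is limited). The gripper opens to 88 mm and grips with 3 to 60 N. Pads are 19 mm wide; open, the fingers measure 130 mm over their backs; the gripper's body (78 mm by 193 mm) begins 47 mm behind the grasp point.
Start: joints at [1.531, 0.359, 0.012, 0, -1.224, -0.288], TCP at [0.217, 0.639, 0.227] pointing down, gripper open.
Joint ranges: [-3.07, 3.07], [-1.43, 2.12], [-1.02, 1.25], [-3.03, 1.67], [-3.05, -0], [-3.03, 3.03]. Speed limits (rad/s): [2.39, 2.39, 3.01, 3.14, 3.14, 3.14].

## Interface

Orientations are given as a unit quaternion [x, y, z, w].
In Python, from station import * gives the robot as it stands. The module is installed in compiled form; this text tells all that it offers.
- The arm moves only by the tool drive_tool, never from a script. Its arguments are lists of equal length, an entry for each row: "dp": the shift along the tool's x, y, z in cm, a list of three; "twist": the turn about the tool's z in rad. In form: {"dp": [[dx, dy, dz], ...], "twist": [twist, ...]}. A call has 1 to 12 rows; each row shifts and turns the commanded pose from where the row before left it, along the tool's axes as they then stand; what a row does not reach is not made up. A row lasts 1/12 s, in which the tool goes at most 41.7 mm and 7.16 degrees, less where a joint would pass 70% of its speed; a pose out of reach is approached as far as the arm can. A call is refused whole if a number of a shift passes 4.17 or a number of a turn 0.125, either way. A call with a gripper value outside its range is refused whole. "jaw" is the finger opening in cm, from 0 to 8.76, set as the call begins (left out, the last holds). The fingers move at their own pace and stop on an object; "newtons" is the grip in N (left out, the last holds). Time passes only in rows, so rows that do not move let the fingers close. It gives the time, the measured TCP pose, the force and the opening at its end, in the units of the state.
- observe(): the state, without advancing time (a new reading comes with each control period).
- snapshot(name): name is "side" or "top" or "wrist"; returns a dict with "image" (480x640x3 uint8, blue, green, red), "mtx" (3x3 intrinsics, pixels), "pose" (4x4, takes a point from camera to world coordinates); the wrist camera has in their place "T_tool_cam" (4x4, takes a point from camera to tool coordinates, whose origin is the TCP and whose axes are the tool frame's). Camera axes: x right, y down, z forward; pixel columns grow to the right and rows downward; lengths in m; the calibration is good to about 2 mm. A picture is of the moment at which its call begins: read the wrist's pose just before it. There is no depth.
- close_job(): hands the job in, once; it reports no verdict.
The state is a dict: "clock": time; "joint_pos": joint angles; "qd": joint speeds; "joint_efforts": joint torques, N m; "tool_pos": TCP position; "tool_rot": TCP orientation; "wrist_force": force on the tool from outside, world axes, zero at the start; "wrist_torque": the same for the moment, N m; "finger_gap": finger opening in m.
Only numpy, scipy, OpenCV 4.12 (cv2) and the standard library are available. Lean on these libraries where they do the work, as an engineer would, in place of code of your own. Each camera call takes 0.05 s, during which the arm holds its last target.

## Task

Clear the caddy and the steel shaker out of the cedar cabinet onto the dark board, then take the glass clasp jar from between them and stand it in the middle of the white plate, and stand the stoneware pot centred on the cork coaster that the jar stood on. Only after that put the caddy and the shaker back exactly where each stood at the start, the caddy square to the cabinet as before. Everything stands upright, and the tongs and the brush in the cabinet stay where they lie.

Things in the scene. Friction and masses are not known exactly. Their poses are not given: they have to be found in the camera images.
- cabinet: low cedar cabinet (fixed), 384 mm wide (y), open at the top and at the front, which faces its -x. Origin: centre of its underside, z up. Inner floor 12 mm above the origin, x -110 to +100 mm, y -180 to +180 mm; back wall (+x) and side walls 12 mm thick, tops 70 mm above the origin. Its roof flap lies folded back, sloping to the table behind it
- coaster: flat round cork coaster, 70 mm diameter, 4 mm thick, fixed on the cabinet floor, centre 38 mm from the back wall. Origin: centre of its underside, level with the cabinet floor. The jar stands on it at the start; caddy and shaker stand left and right of it, in either order, about 35 mm nearer the front and 70 mm to the side, 10 to 15 mm from the jar: no room for fingers
- board: dark rectangular serving board (fixed), 160 mm (x) by 200 mm (y), 12 mm thick, on the table left or right of the cabinet's front: the side area. Origin: centre of its underside, top face 12 mm above, z up. Caddy and shaker fit on it side by side along y, 100 mm apart
- plate: round white melamine plate (fixed), 190 mm diameter, rim 16 mm high, flat middle of 110 mm diameter whose top face is 6 mm above the origin. Origin: centre of the underside. It lies on the other side from the board
- jar: glass spice jar with a hinged glass lid, 50 mm diameter, 74 mm tall with its flat clasp strap on top, loose, 0.14 to 0.28 kg. Origin: centre of its underside, z up. Steel clasp on its -x side and hinge on its +x side, each sticking out 4 mm: grip it across y, about 40 mm above its underside
- pot: squat white stoneware pot with a pale wooden lid and ball knob, 54 mm diameter (wooden lid 55 mm, at 46 to 52 mm), 68 mm tall with its wooden ball knob, loose, 0.15 to 0.31 kg, standing on the table beside the cabinet, left or right. Origin: centre of its underside, z up. Grip about 30 mm above its underside
- caddy: grey plastic caddy with a white lid, a plain box 50 mm (x) by 56 mm (y) by 105 mm tall, loose, closed, 0.18 to 0.36 kg, standing in the cabinet. Origin: centre of its underside, z up. A steel side clamp on its +y face sticks out 5 mm at 66 to 102 mm height: grip it across x, about 80 mm above its underside. Its x starts within 0.08 rad of the cabinet's x and must end roughly square to it again (half a turn does not matter)
- shaker: round stainless steel shaker, 56 mm diameter, 105 mm tall, straight sides up to 88 mm and a low dome with holes on top, loose, 0.18 to 0.36 kg, standing in the cabinet. Origin: centre of its underside, z up. Grip about 75 mm above its underside, fingers in front and behind
- tongs: small stainless steel tongs, 190 mm long (x) by 35 mm wide, 12 mm high, loose, lying front to back along one side wall of the cabinet. Bystander, leave alone. Origin: centre of the underside
- brush: wooden basting brush, 180 mm long (x) by 26 mm wide, 12 mm high, loose, lying front to back along the other side wall of the cabinet. Bystander, leave alone. Origin: centre of the underside

How it is judged:
On the way, in this order (a step that is already met when the one before it is completed fails the run):
1. caddy and shaker both stand upright on the board, released, while the jar is still in its place (x of caddy in the frame of board between -0.08 and 0.08 m and y of caddy in the frame of board between -0.1 and 0.1 m and z of caddy in the frame of board between 0.008 and 0.018 m and angle between each of caddy, shaker's own z axis and vertical below 0.12 rad and contact force between the fingers and caddy below 0.1 N and linear speed of each of caddy, shaker below 0.02 m/s and x of shaker in the frame of board between -0.08 and 0.08 m and y of shaker in the frame of board between -0.1 and 0.1 m and z of shaker in the frame of board between 0.008 and 0.018 m and contact force between the fingers and shaker below 0.1 N and distance of jar from where it was at the start of the episode below 0.02 m), for 0.2 s.
2. the jar stands released in the middle of the plate (within 15 mm), caddy and shaker still on the board (horizontal distance between jar and plate below 0.015 m and z of jar in the frame of plate below 0.011 m and angle between each of jar, caddy, shaker's own z axis and vertical below 0.12 rad and contact force between the fingers and jar below 0.1 N and linear speed of each of jar, caddy, shaker below 0.02 m/s and x of caddy in the frame of board between -0.08 and 0.08 m and y of caddy in the frame of board between -0.1 and 0.1 m and z of caddy in the frame of board between 0.008 and 0.018 m and contact force between the fingers and caddy below 0.1 N and x of shaker in the frame of board between -0.08 and 0.08 m and y of shaker in the frame of board between -0.1 and 0.1 m and z of shaker in the frame of board between 0.008 and 0.018 m and contact force between the fingers and shaker below 0.1 N), for 0.2 s.
3. the pot stands released on the coaster (within 12 mm of its centre), caddy and shaker still on the board (all of step 2 and horizontal distance between pot and coaster below 0.012 m and z of pot in the frame of coaster below 0.009 m and angle between pot's own z axis and vertical below 0.12 rad and contact force between the fingers and pot below 0.1 N and linear speed of pot below 0.02 m/s), for 0.2 s.
At the end, for the whole second after the job is handed in: Jar upright on the plate within 15 mm of its centre; pot upright on the coaster within 12 mm of its centre; caddy and shaker upright, each within 15 mm of where it stood at the start, the caddy's sides within 0.3 rad of square to the cabinet; all upright within 0.12 rad, released and at rest (horizontal distance between jar and plate below 0.015 m and z of jar in the frame of plate below 0.011 m and angle between each of jar, pot, caddy, shaker's own z axis and vertical below 0.12 rad and contact force between the fingers and jar below 0.1 N and linear speed of each of jar, pot, caddy, shaker below 0.02 m/s and horizontal distance between pot and coaster below 0.012 m and z of pot in the frame of coaster below 0.009 m and contact force between the fingers and pot below 0.1 N and distance of each of caddy, shaker from where it was at the start of the episode below 0.015 m and contact force between the fingers and caddy below 0.1 N and contact force between the fingers and shaker below 0.1 N and angle between the x axis of caddy and the x axis of cabinet, either way round below 0.3 rad); the robot touches nothing.
It fails at once if the tongs are moved more than 20 mm (distance of tongs from where it was at the start of the episode above 0.02 m).
It fails at once if the brush is moved more than 20 mm (distance of brush from where it was at the start of the episode above 0.02 m).
It fails at once if the jar, pot, caddy or shaker is tipped over (angle between any of jar, pot, caddy, shaker's own z axis and vertical above 0.6 rad).
It also fails if it takes over 144 s, if anything falls off the work surface, if the arm or the gripper's body presses on something with over 40 N, if the wrist force passes 120 N, or if a joint passes its speed limit or range.

## Working session

There is one attempt and no reset: what is moved stays moved. The work goes in short steps, Python scripts to look and compute and a tool call to move; the robot and the scene stay as the last step left them, time stands still between calls to the robot, and variables do not carry over. Pictures are saved under pics/ and viewed, and the job is handed in when it is done.

Besides the shell and the picture viewer there is one more tool, called after ">>>" as name(argument=value, ...) on one line, values as JSON. drive_tool: Moves the arm, as the interface text tells. Its arguments: {"type":"object","properties":{"dp":{"type":"array","items":{"type":"array","items":{"type":"number"}}},"twist":{"type":"array","items":{"type":"number"}},"jaw":{"type":"number"},"newtons":{"type":"number"}},"required":["dp","twist"]}

```bash
mkdir -p pics
python3 - <<'E'
from station import *
import cv2
o=observe();print({k:o[k] for k in ('clock','tool_pos','tool_rot','finger_gap')})
for n in ('side','top','wrist'):
    s=snapshot(n);cv2.imwrite(f'pics/{n}0.png',s['image'])
    print(n,s['mtx'],s.get('pose',s.get('T_tool_cam')))
E
```

```text
{'clock': 0.0, 'tool_pos': array([0.21719664, 0.63861854, 0.22565156]), 'tool_rot': array([-5.82204099e-01,  8.13042291e-01, -5.08486831e-04, -6.00293876e-04]), 'finger_gap': 0.08748015085743603}
side [[441.14438971   0.         323.6425242 ]
 [  0.         441.14438971 236.19756989]
 [  0.           0.           1.        ]] [[ 0.89818131 -0.26568234  0.35026165  0.23307848]
 [-0.43924439 -0.5754903   0.68983714 -0.63657844]
 [ 0.01829463 -0.77344929 -0.63359411  0.64940184]
 [ 0.          0.          0.          1.        ]]
top [[433.76871104   0.         327.78571507]
 [  0.         433.76871104 232.41607314]
 [  0.           0.           1.        ]] [[ 0.00978867 -0.99271623  0.12007778  0.45658096]
 [-0.99993279 -0.01046371 -0.00499246  0.00666317]
 [ 0.00621255 -0.12002084 -0.99275193  0.98232868]
 [ 0.          0.          0.          1.        ]]
wrist [[386.96998132   0.         322.74739171]
 [  0.         386.96998132 233.21370104]
 [  0.           0.           1.        ]] [[ 9.99999482e-01 -5.10438204e-04 -8.80773528e-04  1.51394899e-03]
 [ 7.36668235e-04  9.59987468e-01  2.80041993e-01 -7.56666285e-02]
 [ 7.02587418e-04 -2.80042497e-01  9.59987347e-01 -1.58588585e-01]
 [ 0.00000000e+00  0.00000000e+00  0.00000000e+00  1.00000000e+00]]
```

View pics/top0.png

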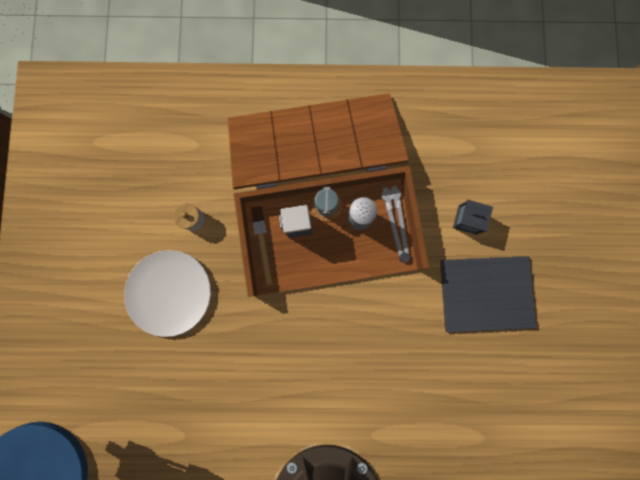

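View pics/side0.png

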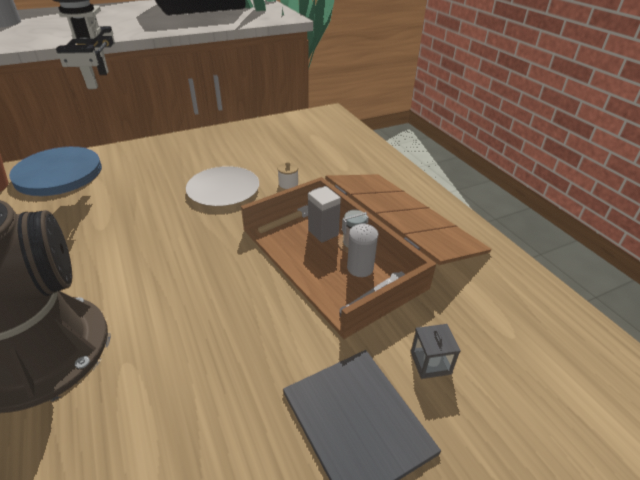

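```bash
cat > h.py <<'E'
from station import *
import cv2,numpy as np
from scipy.spatial.transform import Rotation as R
def ray(s,u,v,z):
    K=s['mtx'];T=s['pose'] if 'pose' in s else s['T_world']
    d=T[:3,:3]@np.linalg.solve(K,[u,v,1.0]);o=T[:3,3]
    return o+d*(z-o[2])/d[2]
def proj(s,p):
    T=np.linalg.inv(s['pose'] if 'pose' in s else s['T_world'])
    q=T[:3,:3]@np.asarray(p)+T[:3,3];q=s['mtx']@q
    return q[:2]/q[2]
def toolT(o):
    M=np.eye(4);M[:3,:3]=R.from_quat(o['tool_rot']).as_matrix();M[:3,3]=o['tool_pos'];return M
def snap(n):
    o=observe();s=snapshot(n)
    if n=='wrist': s['T_world']=toolT(o)@s['T_tool_cam']
    return s
def yaw(o):
    M=toolT(o);return np.arctan2(M[1,0],M[0,0])
def todp(p,o=None):
    o=o or observe();M=toolT(o);return M[:3,:3].T@(np.asarray(p)-M[:3,3])*100
E
python3 - <<'E'
import cv2
a=cv2.imread('pics/top0.png')
cv2.imwrite('pics/top0c.png',cv2.resize(a[20:270,130:450],None,fx=2.4,fy=2.4,interpolation=cv2.INTER_CUBIC))
E
```

```text
(no output)
```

View crop.

View pics/top0c.png

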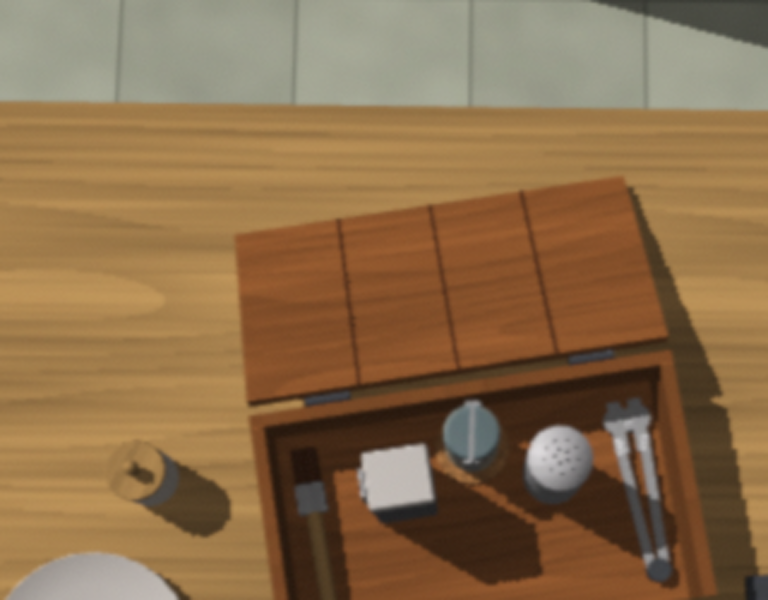

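Run:
```python
import cv2
a=cv2.imread('pics/top0.png')
cv2.imwrite('pics/top0d.png',cv2.resize(a[160:260,220:400],None,fx=4.4,fy=4.4,interpolation=cv2.INTER_CUBIC))
b=cv2.imread('pics/side0.png')
cv2.imwrite('pics/side0d.png',cv2.resize(b[150:340,180:480],None,fx=2.6,fy=2.6,interpolation=cv2.INTER_CUBIC))
cv2.imwrite('pics/top0e.png',cv2.resize(a[190:350,110:230],None,fx=3.5,fy=3.5,interpolation=cv2.INTER_CUBIC))
```

```text
(no output)
```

View pics/top0d.png

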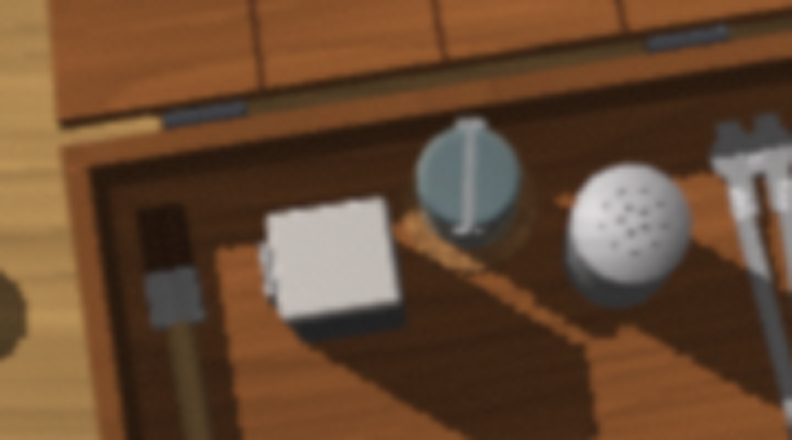

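View pics/side0d.png

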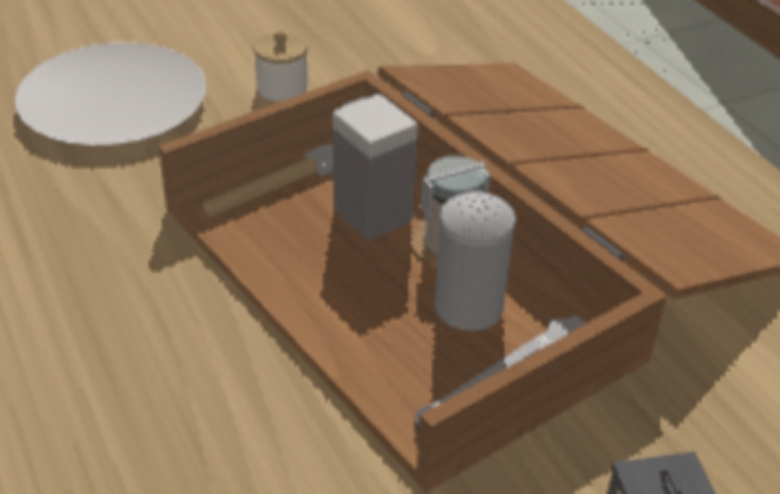

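View pics/top0e.png

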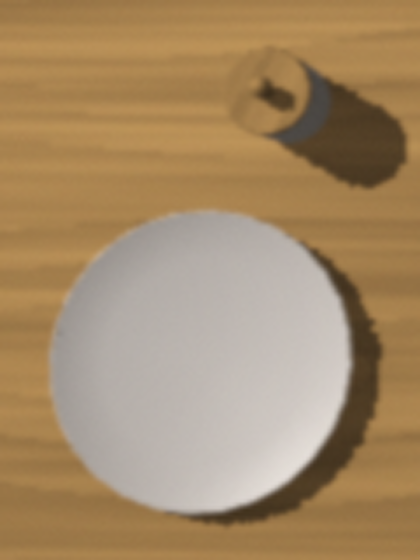

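Run:
```python
from h import *
s=snap('top')
f=lambda a,x0,y0,k:((a[0]+.5)/k-.5+x0,(a[1]+.5)/k-.5+y0)
d=lambda *a:f(a,220,160,4.4); e=lambda *a:f(a,110,190,3.5); c=lambda *a:f(a,130,20,2.4)
P=lambda n,uv,z:print(n,np.round(ray(s,*uv,z),4))
for q in [(266,213),(384,198),(402,303),(282,319),(333,258)]:P('caddy',d(*q),.117)
P('jar',d(468,179),.084)
P('shaker holes',d(634,218),.117);P('shaker circ',d(630,224),.1)
P('plate',e(201,362),.016);P('pot',e(269,91),.052)
for q in [(441,259),(530,257),(537,330),(446,333)]:P('board',q,.012)
P('cabBL',c(250,412),.07);P('cabBR',c(668,352),.07);P('cabFR',(427,267),.07);P('cabFL',(249,296),.0)
P('inBL',d(92,165),.07)
P('lantern',(473,213),.07)
```

```text
caddy [0.6099 0.0993 0.117 ]
caddy [0.6175 0.0452 0.117 ]
caddy [0.5689 0.0362 0.117 ]
caddy [0.5609 0.0908 0.117 ]
caddy [0.5893 0.0681 0.117 ]
jar [0.6333 0.0066 0.084 ]
shaker holes [ 0.6094 -0.0699  0.117 ]
shaker circ [ 0.6095 -0.0695  0.1   ]
plate [0.4352 0.3543 0.016 ]
pot [0.6025 0.3084 0.052 ]
board [ 0.5166 -0.2524  0.012 ]
board [ 0.5232 -0.4526  0.012 ]
board [ 0.3626 -0.4606  0.012 ]
board [ 0.3543 -0.2599  0.012 ]
cabBL [0.6533 0.2039 0.07  ]
cabBR [ 0.7125 -0.1699  0.07  ]
cabFR [ 0.4959 -0.2071  0.07  ]
cabFL [0.4301 0.1767 0.    ]
inBL [0.641  0.1893 0.07  ]
lantern [ 0.6119 -0.3075  0.07  ]
```

>>> drive_tool(dp=[[0,0,0],[0,0,0],[0,0,0],[0,0,0],[0,0,0],[0,0,0],[0,0,0],[0,0,0],[0,0,0]], twist=[0.12,0.12,0.12,0.12,0.12,0.12,0.12,0.12,0.12], jaw=8.76, newtons=20)

```text
clock: 0.95
tool_pos: [0.2173, 0.6389, 0.2263]
tool_rot: [-0.078, 0.997, -0.0, -0.0]
wrist_force: [-0.7, 0.4, 0.1]
finger_gap: 0.0876
```

```bash
cat > go.py <<'E'
import sys
from h import *
o=observe();p=o['tool_pos'];t=[float(v) for v in sys.argv[1:4]]
print('clk %.2f'%o['clock'],'tcp',np.round(p,4),'yaw %.3f'%yaw(o),'gap %.4f'%o['finger_gap'],'F',np.round(o['wrist_force'],1))
if t: print('dp total cm',np.round(todp(t,o),2))
E
python3 go.py .589 .068 .2257
```

```text
clk 0.95 tcp [0.2173 0.6389 0.2263] yaw -2.985 gap 0.0876 F [-0.7  0.4  0.1]
dp total cm [-27.79 -62.2    0.08]
```

>>> drive_tool(dp=[[-1.39,-3.11,0],[-1.39,-3.11,0],[-1.39,-3.11,0],[-1.39,-3.11,0],[-1.39,-3.11,0],[-1.39,-3.11,0],[-1.39,-3.11,0],[-1.39,-3.11,0],[-1.39,-3.11,0],[-1.39,-3.11,0]], twist=[0,0,0,0,0,0,0,0,0,0])

```text
clock: 1.78
tool_pos: [0.4055, 0.3532, 0.2267]
tool_rot: [-0.082, 0.997, 0.0, 0.0]
wrist_force: [0.5, 0.0, 0.2]
finger_gap: 0.0878
```

>>> drive_tool(dp=[[-1.39,-3.11,0],[-1.39,-3.11,0],[-1.39,-3.11,0],[-1.39,-3.11,0],[-1.39,-3.11,0],[-1.39,-3.11,0],[-1.39,-3.11,0],[-1.39,-3.11,0],[-1.39,-3.11,0],[-1.39,-3.11,0],[0,0,0],[0,0,0]], twist=[0,0,0,0,0,0,0,0,0,0,0,0])

```text
clock: 2.78
tool_pos: [0.593, 0.0686, 0.2259]
tool_rot: [-0.08, 0.997, -0.0, -0.001]
wrist_force: [-1.3, 0.1, 0.3]
finger_gap: 0.0878
```

```bash
python3 go.py .589 .068 .073
python3 - <<'E'
from h import *
s=snap('wrist');cv2.imwrite('pics/w1.png',s['image']);np.save('w1T.npy',s['T_world'])
for n,p in dict(caddy=(.589,.068,.117),jar=(.6333,.0066,.088),shaker=(.6095,-.07,.117)).items():print(n,proj(s,p))
E
```

```text
clk 2.78 tcp [0.593  0.0686 0.2259] yaw -2.982 gap 0.0878 F [-1.3  0.1  0.3]
dp total cm [3.900e-01 1.000e-02 1.529e+01]
caddy [327.4984908 231.6647305]
jar [281.47497903 133.27923867]
shaker [330.88435581  14.79556618]
```

View pics/w1.png

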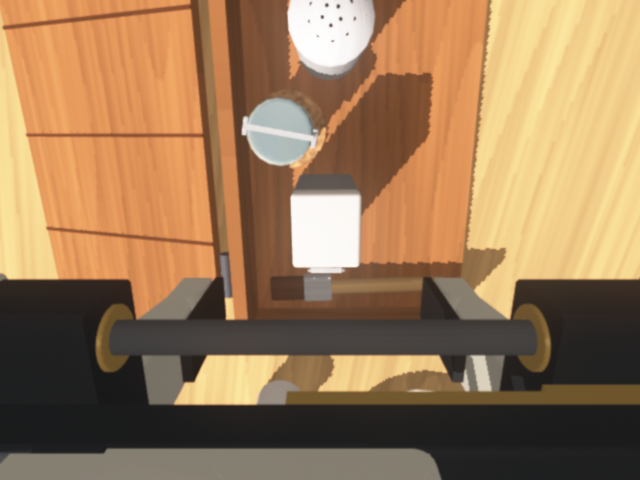

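>>> drive_tool(dp=[[0.4,-0.1,1],[0,0,2],[0,0,2],[0,0,2],[0,0,2],[0,0,2],[0,0,2],[0,0,1.5],[0,0,0.8],[0,0,0],[0,0,0]], twist=[0,0,0,0,0,0,0,0,0,0,0])

```text
clock: 3.75
tool_pos: [0.5885, 0.0694, 0.0737]
tool_rot: [-0.082, 0.997, -0.0, -0.0]
wrist_force: [0.5, 0.5, 0.3]
finger_gap: 0.0876
```

```bash
python3 go.py .589 .067 .073
python3 - <<'E'
from h import *
s=snap('wrist');cv2.imwrite('pics/w2.png',s['image'])
E
```

```text
clk 3.75 tcp [0.5885 0.0694 0.0737] yaw -2.977 gap 0.0876 F [0.5 0.5 0.3]
dp total cm [-0.01 -0.24  0.07]
```

View pics/w2.png

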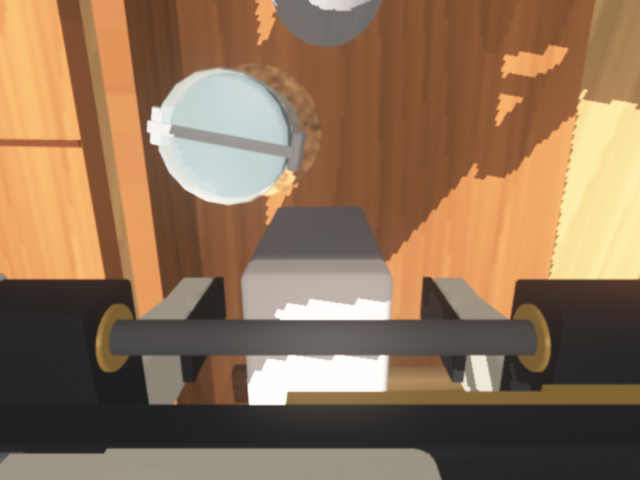

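>>> drive_tool(dp=[[0,0,0],[0,0,0],[0,0,0],[0,0,0],[0,0,0],[0,0,0],[0,0,0],[0,0,0],[0,0,0],[0,0,0]], twist=[0,0,0,0,0,0,0,0,0,0], jaw=3, newtons=20)

```text
clock: 4.63
tool_pos: [0.5893, 0.0689, 0.0739]
tool_rot: [-0.081, 0.997, 0.0, 0.001]
wrist_force: [1.3, 0.9, 1.0]
finger_gap: 0.0501
```

```bash
python3 go.py .437 -.306 .22
```

```text
clk 4.63 tcp [0.5893 0.0689 0.0739] yaw -2.978 gap 0.0501 F [1.3 0.9 1. ]
dp total cm [ 21.11 -34.52 -14.64]
```

>>> drive_tool(dp=[[0,0,-0.5],[0,0,-1],[0,0,-2],[0,0,-2],[0,0,-2],[0,0,-2],[0,0,-2],[0,0,-2],[0,0,-1],[0,0,0]], twist=[0,0,0,0,0,0,0,0,0,0])

```text
clock: 5.47
tool_pos: [0.5897, 0.069, 0.2213]
tool_rot: [-0.081, 0.997, 0.001, 0.002]
wrist_force: [-0.4, 0.1, -3.9]
finger_gap: 0.05
```

```bash
python3 go.py .441 -.406 .22
```

```text
clk 5.47 tcp [0.5897 0.069  0.2213] yaw -2.978 gap 0.0500 F [-0.4  0.1 -3.9]
dp total cm [ 2.239e+01 -4.445e+01  1.000e-02]
```

>>> drive_tool(dp=[[0.5,-1,0],[1,-2,0],[1,-2,0],[1,-2,0],[1,-2,0],[1,-2,0],[1,-2,0],[1,-2,0],[1,-2,0],[1,-2,0],[1,-2,0],[1,-2,0]], twist=[0,0,0,0,0,0,0,0,0,0,0,0])

```text
clock: 6.47
tool_pos: [0.5107, -0.178, 0.2168]
tool_rot: [-0.081, 0.997, 0.0, -0.002]
wrist_force: [-0.1, 0.2, -3.7]
finger_gap: 0.05
```

>>> drive_tool(dp=[[1,-2,0],[1,-2,0],[1,-2,0],[1,-2,0],[1,-2,0],[1,-2,0],[1,-2,0],[1,-2,0],[1,-2,0],[1,-2,0],[0.9,-1.45,0],[0,0,0]], twist=[0,0,0,0,0,0,0,0,0,0,0,0])

```text
clock: 7.47
tool_pos: [0.4373, -0.4081, 0.2162]
tool_rot: [-0.08, 0.997, 0.001, -0.002]
wrist_force: [0.6, 1.0, -3.4]
finger_gap: 0.0496
```

```bash
python3 go.py .441 -.406 .0737
python3 - <<'E'
from h import *
s=snap('top');cv2.imwrite('pics/t2.png',s['image'])
E
```

```text
clk 7.47 tcp [ 0.4373 -0.4081  0.2162] yaw -2.981 gap 0.0496 F [ 0.6  1.  -3.4]
dp total cm [-0.45  0.12 14.25]
```

View pics/t2.png

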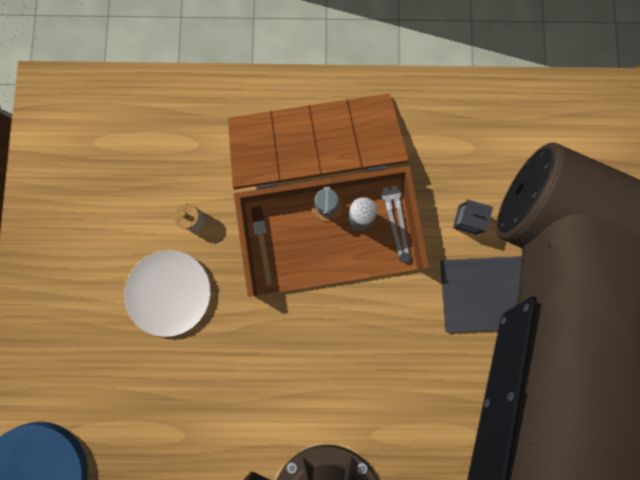

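>>> drive_tool(dp=[[-0.4,0.1,1],[0,0,2],[0,0,2],[0,0,2],[0,0,2],[0,0,2],[0,0,1.5],[0,0,0.7],[0,0,0.4],[0,0,0.2],[0,0,0],[0,0,0]], twist=[0,0,0,0,0,0,0,0,0,0,0,0])

```text
clock: 8.52
tool_pos: [0.4443, -0.4047, 0.0813]
tool_rot: [-0.082, 0.997, -0.0, 0.001]
wrist_force: [-0.5, 0.2, -2.7]
finger_gap: 0.0498
```

```bash
python3 go.py .441 -.406 .0737
python3 - <<'E'
from h import *
s=snap('side');cv2.imwrite('pics/s3.png',s['image'])
E
```

```text
clk 8.52 tcp [ 0.4443 -0.4047  0.0813] yaw -2.978 gap 0.0498 F [-0.5  0.2 -2.7]
dp total cm [ 0.34 -0.07  0.76]
```

View pics/s3.png

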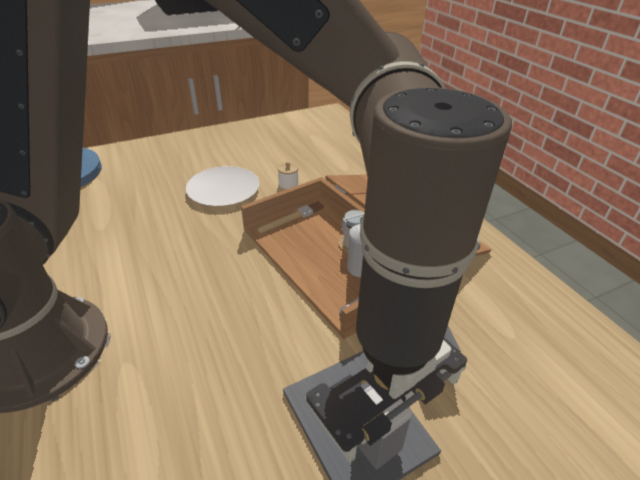

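>>> drive_tool(dp=[[0,0,0.3],[0,0,0.2],[0,0,0.1],[0,0,0],[0,0,0]], twist=[0,0,0,0,0])

```text
clock: 8.98
tool_pos: [0.4436, -0.4046, 0.0745]
tool_rot: [-0.081, 0.997, 0.0, -0.0]
wrist_force: [-0.1, 0.6, -3.0]
finger_gap: 0.0501
```

```bash
python3 go.py .441 -.406 .0737
```

```text
clk 8.98 tcp [ 0.4436 -0.4046  0.0745] yaw -2.979 gap 0.0501 F [-0.1  0.6 -3. ]
dp total cm [ 0.28 -0.1   0.08]
```

>>> drive_tool(dp=[[0,0,0.05],[0,0,0.05],[0,0,0.05],[0,0,0],[0,0,0]], twist=[0,0,0,0,0])

```text
clock: 9.4
tool_pos: [0.4439, -0.4048, 0.0738]
tool_rot: [-0.082, 0.997, -0.0, 0.0]
wrist_force: [-2.0, 1.6, 5.1]
finger_gap: 0.0498
```

>>> drive_tool(dp=[[0,0,0],[0,0,0],[0,0,0],[0,0,0],[0,0,0],[0,0,0]], twist=[0,0,0,0,0,0], jaw=8.7)

```text
clock: 9.9
tool_pos: [0.4437, -0.4046, 0.073]
tool_rot: [-0.081, 0.997, 0.0, -0.0]
wrist_force: [0.4, -0.3, -0.3]
finger_gap: 0.0836
```

>>> drive_tool(dp=[[0,0,-1],[0,0,-2],[0,0,-2.5],[0,0,-2.5],[0,0,-2.5],[0,0,-2.5],[0,0,-1.5],[0,0,0]], twist=[0,0,0,0,0,0,0,0])

```text
clock: 10.57
tool_pos: [0.4453, -0.4058, 0.2233]
tool_rot: [-0.082, 0.997, -0.002, 0.003]
wrist_force: [0.5, -0.9, 0.6]
finger_gap: 0.0871
```

```bash
python3 go.py .6095 -.0697 .22
python3 - <<'E'
from h import *
s=snap('wrist');cv2.imwrite('pics/w4.png',s['image'])
E
```

```text
clk 10.57 tcp [ 0.4453 -0.4058  0.2233] yaw -2.978 gap 0.0871 F [ 0.5 -0.9  0.6]
dp total cm [-21.67  30.49   0.29]
```

View pics/w4.png

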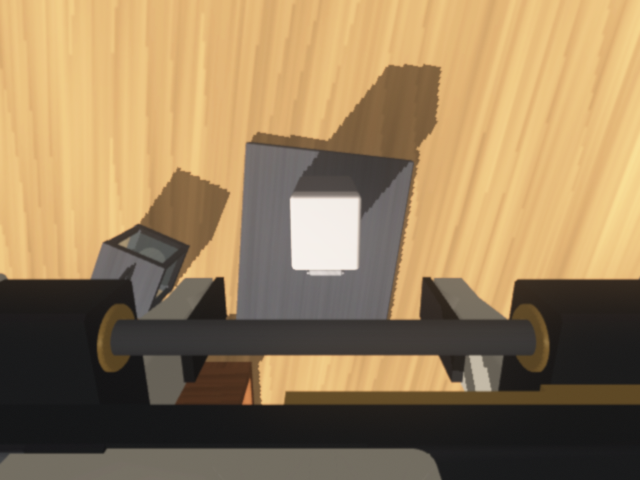

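>>> drive_tool(dp=[[-1.8,2.54,0],[-1.8,2.54,0],[-1.8,2.54,0],[-1.8,2.54,0],[-1.8,2.54,0],[-1.8,2.54,0],[-1.8,2.54,0],[-1.8,2.54,0],[-1.8,2.54,0],[-1.8,2.54,0],[-1.8,2.54,0],[-1.8,2.54,0]], twist=[0,0,0,0,0,0,0,0,0,0,0,0])

```text
clock: 11.62
tool_pos: [0.6073, -0.0673, 0.2176]
tool_rot: [-0.081, 0.997, 0.0, -0.001]
wrist_force: [0.1, -0.6, -0.0]
finger_gap: 0.0867
```

>>> drive_tool(dp=[[0,0,0],[0,0,0]], twist=[0,0])

```text
clock: 11.78
tool_pos: [0.6073, -0.0672, 0.2171]
tool_rot: [-0.083, 0.997, 0.0, -0.001]
wrist_force: [-0.3, -0.5, 0.5]
finger_gap: 0.0868
```

```bash
python3 go.py .6095 -.0697 .068
python3 - <<'E'
from h import *
s=snap('wrist');cv2.imwrite('pics/w5.png',s['image'])
print(proj(s,(.6095,-.0697,.117)),proj(s,(.6095,-.0697,.1)),proj(s,(.6333,.0066,.088)))
E
```

```text
clk 11.78 tcp [ 0.6073 -0.0672  0.2171] yaw -2.976 gap 0.0868 F [-0.3 -0.5  0.5]
dp total cm [-0.2  -0.28 14.91]
[319.21361659 231.22739719] [319.3758882 224.8712281] [275.74134315 305.25820158]
```

View pics/w5.png

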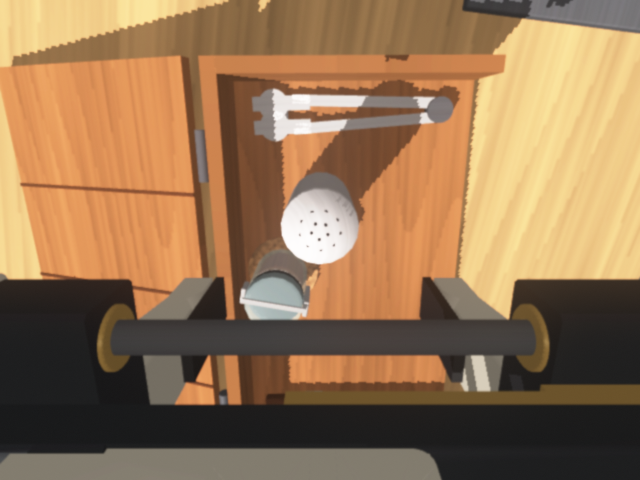

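>>> drive_tool(dp=[[-0.2,-0.4,1],[0,0,2],[0,0,2],[0,0,2],[0,0,2],[0,0,2],[0,0,2],[0,0,1.2],[0,0,0.6],[0,0,0],[0,0,0]], twist=[0,0,0,0,0,0,0,0,0,0,0])

```text
clock: 12.75
tool_pos: [0.6099, -0.0732, 0.0701]
tool_rot: [-0.081, 0.997, -0.0, -0.0]
wrist_force: [-0.0, 1.1, 0.7]
finger_gap: 0.0873
```

```bash
python3 go.py .6095 -.07 .068
python3 - <<'E'
from h import *
s=snap('wrist');cv2.imwrite('pics/w6.png',s['image'])
E
```

```text
clk 12.75 tcp [ 0.6099 -0.0732  0.0701] yaw -2.979 gap 0.0873 F [-0.   1.1  0.7]
dp total cm [-0.02  0.33  0.21]
```

View pics/w6.png

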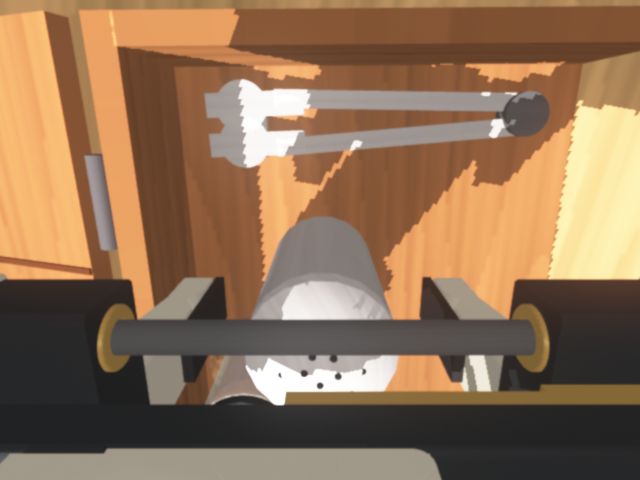

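>>> drive_tool(dp=[[0,0.25,0.2],[0,0,0]], twist=[0,0])

```text
clock: 12.97
tool_pos: [0.61, -0.0697, 0.0687]
tool_rot: [-0.081, 0.997, 0.0, 0.001]
wrist_force: [-0.4, 0.4, 0.4]
finger_gap: 0.0869
```

>>> drive_tool(dp=[[0,0,0],[0,0,0],[0,0,0],[0,0,0],[0,0,0],[0,0,0],[0,0,0],[0,0,0]], twist=[0,0,0,0,0,0,0,0], jaw=3, newtons=20)

```text
clock: 13.63
tool_pos: [0.6097, -0.0699, 0.0681]
tool_rot: [-0.081, 0.997, -0.0, 0.0]
wrist_force: [0.5, -0.0, 0.8]
finger_gap: 0.0556
```

>>> drive_tool(dp=[[0,0,0],[0,0,-0.5],[0,0,-1],[0,0,-2],[0,0,-2],[0,0,-2],[0,0,-2],[0,0,-2],[0,0,-2],[0,0,-1],[0,0,0]], twist=[0,0,0,0,0,0,0,0,0,0,0])

```text
clock: 14.55
tool_pos: [0.6107, -0.0699, 0.2162]
tool_rot: [-0.082, 0.997, -0.0, 0.002]
wrist_force: [0.3, -0.4, -2.7]
finger_gap: 0.0559
```

```bash
python3 go.py .439 -.306 .217
python3 - <<'E'
from h import *
s=snap('wrist');cv2.imwrite('pics/w7.png',s['image'])
E
```

```text
clk 14.55 tcp [ 0.6107 -0.0699  0.2162] yaw -2.978 gap 0.0559 F [ 0.3 -0.4 -2.7]
dp total cm [ 20.78 -20.51  -0.17]
```

View pics/w7.png

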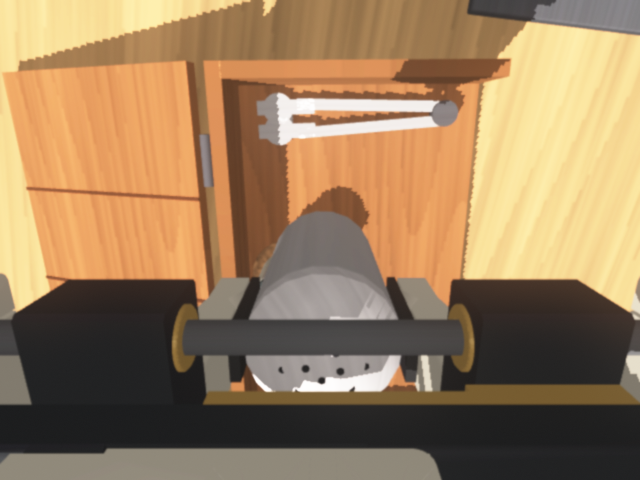

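>>> drive_tool(dp=[[1,-1,0],[2,-2,0],[2,-2,0],[2,-2,0],[2,-2,0],[2,-2,0],[2,-2,0],[2,-2,0],[2,-2,0],[2,-2,0],[1.7,-1.1,0],[0,0,0]], twist=[0,0,0,0,0,0,0,0,0,0,0,0])

```text
clock: 15.6
tool_pos: [0.434, -0.3034, 0.2113]
tool_rot: [-0.08, 0.997, 0.001, -0.002]
wrist_force: [-0.2, 0.2, -3.3]
finger_gap: 0.0559
```

>>> drive_tool(dp=[[0,0,1],[0,0,2],[0,0,2],[0,0,2],[0,0,2],[0,0,2],[0,0,1.5],[0,0,0.6],[0,0,0.4],[0,0,0],[0,0,0]], twist=[0,0,0,0,0,0,0,0,0,0,0])

```text
clock: 16.52
tool_pos: [0.4384, -0.3018, 0.0783]
tool_rot: [-0.082, 0.997, -0.0, 0.0]
wrist_force: [0.0, -0.5, -3.0]
finger_gap: 0.0556
```

```bash
python3 go.py .439 -.302 .0683
```

```text
clk 16.52 tcp [ 0.4384 -0.3018  0.0783] yaw -2.978 gap 0.0556 F [ 0.  -0.5 -3. ]
dp total cm [-0.06 -0.03  1.  ]
```

>>> drive_tool(dp=[[0,0,0.4],[0,0,0.3],[0,0,0.15],[0,0,0.1],[0,0,0.05],[0,0,0],[0,0,0]], twist=[0,0,0,0,0,0,0])

```text
clock: 17.1
tool_pos: [0.438, -0.3019, 0.0682]
tool_rot: [-0.081, 0.997, -0.0, 0.0]
wrist_force: [0.8, -0.9, -3.6]
finger_gap: 0.0556
```

>>> drive_tool(dp=[[0,0,0.05],[0,0,0.05],[0,0,0],[0,0,0]], twist=[0,0,0,0])

```text
clock: 17.43
tool_pos: [0.4382, -0.302, 0.0681]
tool_rot: [-0.082, 0.997, -0.0, 0.0]
wrist_force: [-2.6, 2.7, 6.6]
finger_gap: 0.0554
```

>>> drive_tool(dp=[[0,0,0],[0,0,0],[0,0,0],[0,0,0],[0,0,0],[0,0,0]], twist=[0,0,0,0,0,0], jaw=8.7)

```text
clock: 17.93
tool_pos: [0.438, -0.3019, 0.067]
tool_rot: [-0.081, 0.997, -0.0, -0.0]
wrist_force: [0.2, -0.2, -0.7]
finger_gap: 0.0854
```

>>> drive_tool(dp=[[0,0,-1],[0,0,-2],[0,0,-2.5],[0,0,-2.5],[0,0,-2.5],[0,0,-2.5],[0,0,-1.5],[0,0,0]], twist=[0,0,0,0,0,0,0,0])

```text
clock: 18.6
tool_pos: [0.4397, -0.3027, 0.2168]
tool_rot: [-0.082, 0.997, -0.002, 0.003]
wrist_force: [-0.2, -0.3, 1.0]
finger_gap: 0.0873
```

>>> drive_tool(dp=[[0,0,0],[0,0,0],[0,0,0],[0,0,0],[0,0,0],[0,0,0],[0,0,0],[0,0,0],[0,0,0],[0,0,0],[0,0,0],[0,0,0]], twist=[-0.117,-0.117,-0.117,-0.117,-0.117,-0.117,-0.117,-0.117,-0.117,-0.117,-0.117,-0.117])

```text
clock: 19.6
tool_pos: [0.4376, -0.3017, 0.2121]
tool_rot: [0.708, -0.706, -0.0, 0.0]
wrist_force: [-0.1, 0.1, -0.6]
finger_gap: 0.0869
```

```bash
python3 go.py .6333 .0066 .22
python3 - <<'E'
from h import *
s=snap('wrist');cv2.imwrite('pics/w8.png',s['image'])
s=snap('top');cv2.imwrite('pics/t8.png',s['image'])
E
```

```text
clk 19.60 tcp [ 0.4376 -0.3017  0.2121] yaw -1.569 gap 0.0869 F [-0.1  0.1 -0.6]
dp total cm [-30.79 -19.63  -0.8 ]
```

View pics/w8.png

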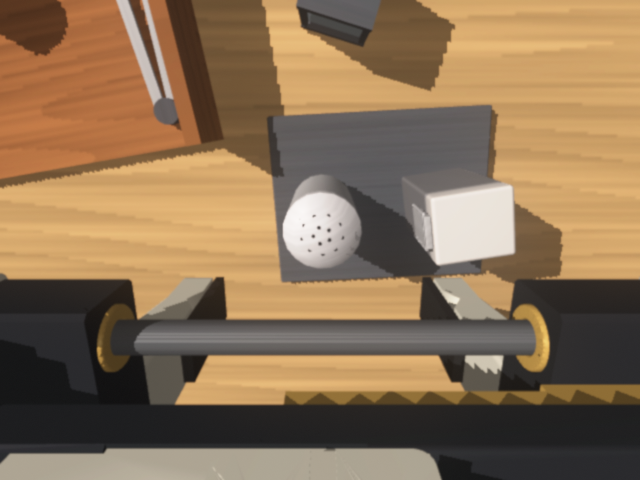

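View pics/t8.png

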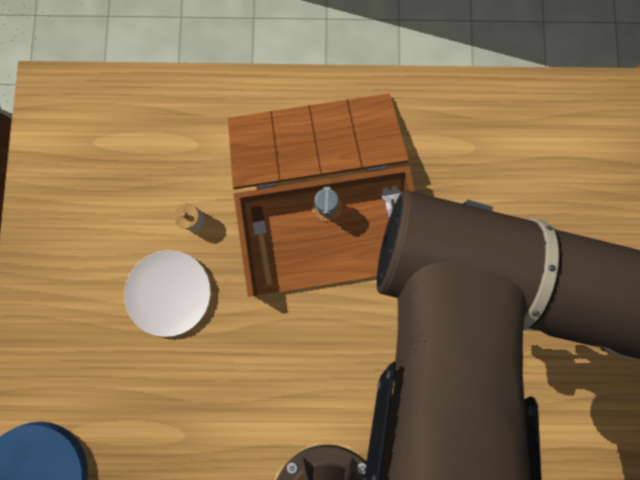

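>>> drive_tool(dp=[[-2.57,-1.63,0],[-2.57,-1.63,0],[-2.57,-1.63,0],[-2.57,-1.63,0],[-2.57,-1.63,0],[-2.57,-1.63,0],[-2.57,-1.63,0],[-2.57,-1.63,0],[-2.57,-1.63,0],[-2.57,-1.63,0],[-2.57,-1.63,0],[-2.57,-1.63,0]], twist=[0,0,0,0,0,0,0,0,0,0,0,0])

```text
clock: 20.7
tool_pos: [0.6352, 0.0072, 0.2121]
tool_rot: [-0.704, 0.71, 0.0, -0.0]
wrist_force: [0.2, -0.0, -0.1]
finger_gap: 0.0869
```

>>> drive_tool(dp=[[0,0,0],[0,0,0]], twist=[0,0])

```text
clock: 20.87
tool_pos: [0.635, 0.0073, 0.2112]
tool_rot: [-0.705, 0.709, 0.0, -0.001]
wrist_force: [-0.4, -0.6, -0.6]
finger_gap: 0.0869
```

```bash
python3 go.py .6333 .0066 .037
python3 - <<'E'
from h import *
s=snap('wrist');cv2.imwrite('pics/w9.png',s['image'])
print(proj(s,(.6333,.0066,.086)),proj(s,(.6335,.0092,.016)))
E
```

```text
clk 20.87 tcp [0.635  0.0073 0.2112] yaw -1.577 gap 0.0869 F [-0.4 -0.6 -0.6]
dp total cm [ 0.06  0.15 17.42]
[322.02016015 225.65896656] [319.40268554 205.79205483]
```

View pics/w9.png

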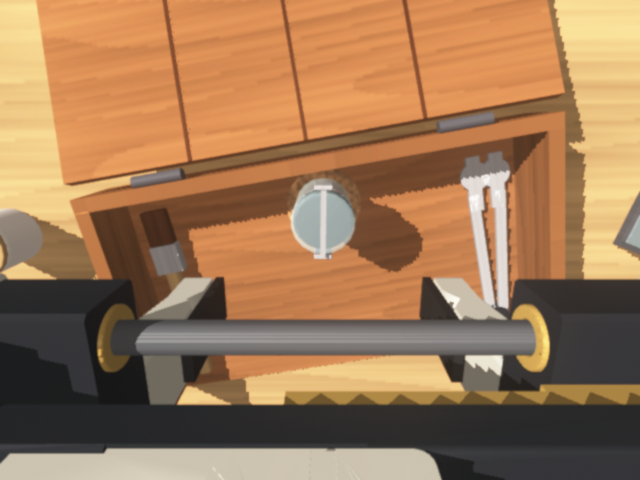

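>>> drive_tool(dp=[[0.1,0,1],[0,0,2],[0,0,2],[0,0,2],[0,0,2],[0,0,2],[0,0,2],[0,0,2],[0,0,1.5],[0,0,0.9],[0,0,0],[0,0,0]], twist=[0,0,0,0,0,0,0,0,0,0,0,0])

```text
clock: 21.92
tool_pos: [0.6344, 0.0041, 0.038]
tool_rot: [-0.705, 0.709, 0.0, -0.0]
wrist_force: [0.1, 0.7, 0.8]
finger_gap: 0.0869
```

```bash
python3 go.py .6345 .0066 .037
python3 - <<'E'
from h import *
s=snap('wrist');cv2.imwrite('pics/w10.png',s['image'])
E
```

```text
clk 21.92 tcp [0.6344 0.0041 0.038 ] yaw -1.576 gap 0.0869 F [0.1 0.7 0.8]
dp total cm [-0.25 -0.01  0.1 ]
```

View pics/w10.png

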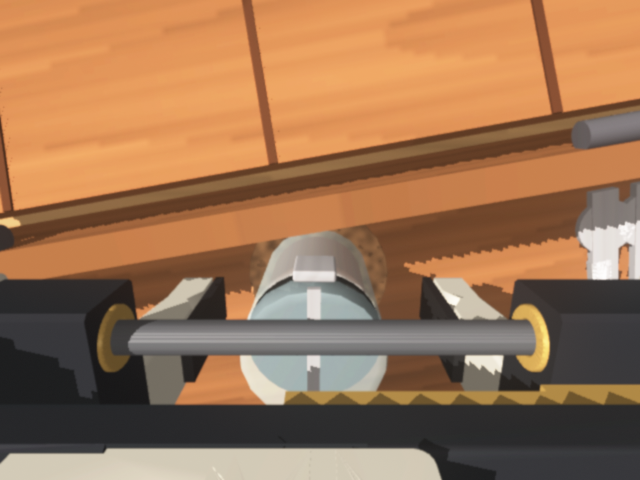

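>>> drive_tool(dp=[[-0.25,0,0.1],[0,0,0]], twist=[0,0])

```text
clock: 22.13
tool_pos: [0.6354, 0.0077, 0.0381]
tool_rot: [-0.706, 0.708, -0.0, 0.001]
wrist_force: [-0.1, -0.2, 0.1]
finger_gap: 0.0869
```

>>> drive_tool(dp=[[0,0,0],[0,0,0],[0,0,0],[0,0,0],[0,0,0],[0,0,0],[0,0,0],[0,0,0],[0,0,0],[0,0,0]], twist=[0,0,0,0,0,0,0,0,0,0], jaw=3, newtons=20)

```text
clock: 22.97
tool_pos: [0.6347, 0.0073, 0.037]
tool_rot: [-0.706, 0.708, 0.0, -0.0]
wrist_force: [-0.0, -1.0, 0.7]
finger_gap: 0.0495
```

>>> drive_tool(dp=[[0,0,-0.5],[0,0,-1],[0,0,-2],[0,0,-2],[0,0,-2],[0,0,-2],[0,0,-2],[0,0,-2],[0,0,-1.5],[0,0,0],[0,0,0]], twist=[0,0,0,0,0,0,0,0,0,0,0])

```text
clock: 23.88
tool_pos: [0.635, 0.0075, 0.1883]
tool_rot: [-0.706, 0.708, -0.0, 0.001]
wrist_force: [-0.2, -0.2, -3.1]
finger_gap: 0.0497
```

```bash
python3 go.py .4352 .3543 .185
python3 - <<'E'
from h import *
s=snap('wrist');cv2.imwrite('pics/w11.png',s['image'])
E
```

```text
clk 23.88 tcp [0.635  0.0075 0.1883] yaw -1.575 gap 0.0497 F [-0.2 -0.2 -3.1]
dp total cm [-34.6   20.12   0.32]
```

View pics/w11.png

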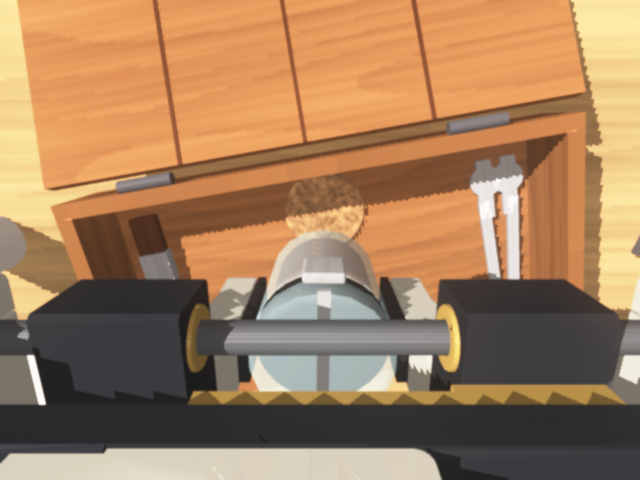

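>>> drive_tool(dp=[[-1.2,0.7,0],[-2.4,1.4,0],[-2.4,1.4,0],[-2.4,1.4,0],[-2.4,1.4,0],[-2.4,1.4,0],[-2.4,1.4,0],[-2.4,1.4,0],[-2.4,1.4,0],[-2.4,1.4,0]], twist=[0,0,0,0,0,0,0,0,0,0])

```text
clock: 24.77
tool_pos: [0.5007, 0.2367, 0.1859]
tool_rot: [-0.706, 0.708, 0.0, -0.001]
wrist_force: [-0.4, 0.6, -2.8]
finger_gap: 0.0495
```

>>> drive_tool(dp=[[-2.4,1.4,0],[-2.4,1.4,0],[-2.4,1.4,0],[-2.4,1.4,0],[-2,1.1,0],[0,0,0],[0,0,0],[0,0,0]], twist=[0,0,0,0,0,0,0,0])

```text
clock: 25.43
tool_pos: [0.4353, 0.3517, 0.1861]
tool_rot: [-0.706, 0.708, -0.0, -0.001]
wrist_force: [0.4, -0.4, -2.3]
finger_gap: 0.0495
```

```bash
python3 go.py .4352 .3543 .027
python3 - <<'E'
from h import *
s=snap('wrist');cv2.imwrite('pics/w12.png',s['image'])
np.savez('w12.npz',T=s['T_world'],K=s['mtx'])
s=snap('top');cv2.imwrite('pics/t12.png',s['image'])
E
```

```text
clk 25.43 tcp [0.4353 0.3517 0.1861] yaw -1.574 gap 0.0495 F [ 0.4 -0.4 -2.3]
dp total cm [-2.900e-01 -1.000e-02  1.591e+01]
```

View pics/w12.png

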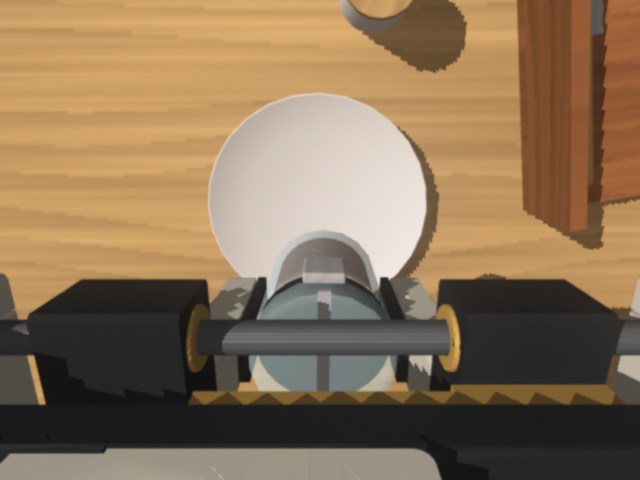

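View pics/t12.png

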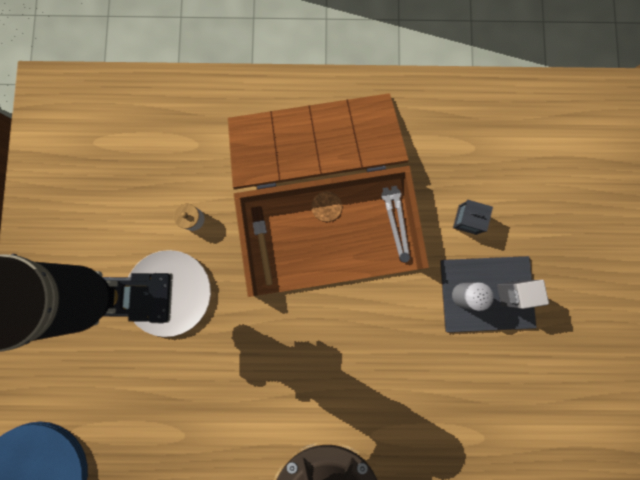

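Run:
```python
from h import *
z=np.load('w12.npz');s=dict(T_world=z['T'],mtx=z['K'])
print(proj(s,(.4352,.3543,.016)),ray(s,208,203,.016),ray(s,427,203,.016),ray(s,318,94,.016))
a=cv2.imread('pics/t12.png')
cv2.imwrite('pics/t12c.png',cv2.resize(a[170:250,280:380],None,fx=7,fy=7,interpolation=cv2.INTER_CUBIC))
```

```text
[318.05729034 210.29667147] [0.44205574 0.44941888 0.016     ] [0.44127583 0.26000219 0.016     ] [0.53053664 0.35364623 0.016     ]
```

View pics/t12c.png

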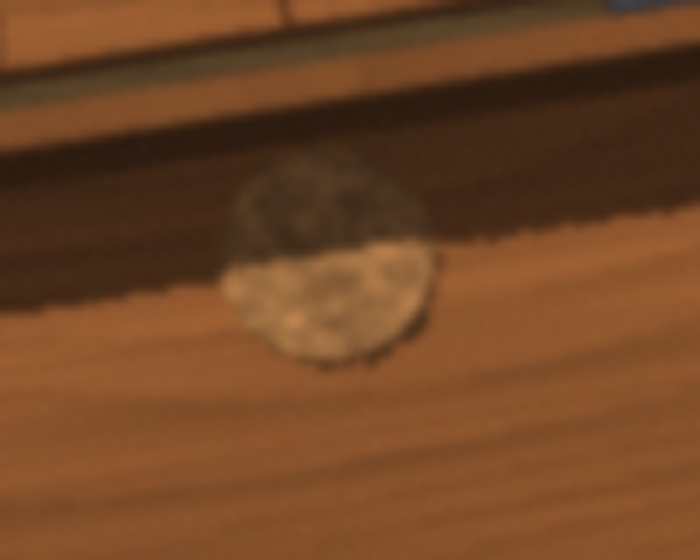

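>>> drive_tool(dp=[[-0.28,0,1],[0,0,2],[0,0,2],[0,0,2],[0,0,2],[0,0,2],[0,0,2],[0,0,1.2],[0,0,0.6],[0,0,0.4],[0,0,0],[0,0,0]], twist=[0,0,0,0,0,0,0,0,0,0,0,0])

```text
clock: 26.53
tool_pos: [0.4364, 0.3551, 0.0355]
tool_rot: [-0.706, 0.709, 0.0, 0.0]
wrist_force: [-0.6, -0.1, -1.7]
finger_gap: 0.0498
```

```bash
python3 go.py .4352 .3545 .027
python3 - <<'E'
from h import *
s=snap('top');print('coaster',ray(s,326.7,206,.016))
E
```

```text
clk 26.53 tcp [0.4364 0.3551 0.0355] yaw -1.575 gap 0.0498 F [-0.6 -0.1 -1.7]
dp total cm [0.06 0.12 0.85]
coaster [0.63358563 0.00484672 0.016     ]
```

>>> drive_tool(dp=[[0,0,0.3],[0,0,0.25],[0,0,0.1],[0,0,0.05],[0,0,0],[0,0,0]], twist=[0,0,0,0,0,0])

```text
clock: 27.08
tool_pos: [0.436, 0.3549, 0.0281]
tool_rot: [-0.706, 0.708, 0.0, 0.0]
wrist_force: [0.4, 0.7, -3.1]
finger_gap: 0.0502
```

>>> drive_tool(dp=[[0,0,0.05],[0,0,0.05],[0,0,0.05],[0,0,0],[0,0,0]], twist=[0,0,0,0,0])

```text
clock: 27.5
tool_pos: [0.4361, 0.3549, 0.027]
tool_rot: [-0.706, 0.708, -0.0, 0.0]
wrist_force: [-1.8, -0.5, 4.8]
finger_gap: 0.0499
```

>>> drive_tool(dp=[[0,0,0],[0,0,0],[0,0,0],[0,0,0],[0,0,0],[0,0,0]], twist=[0,0,0,0,0,0], jaw=8.7)

```text
clock: 28.0
tool_pos: [0.436, 0.3549, 0.0265]
tool_rot: [-0.706, 0.708, -0.0, -0.0]
wrist_force: [-0.5, 0.2, -0.5]
finger_gap: 0.0832
```

>>> drive_tool(dp=[[0,0,-1],[0,0,-2],[0,0,-2.5],[0,0,-2.5],[0,0,-2.5],[0,0,-2.5],[0,0,-2.5],[0,0,-1],[0,0,0],[0,0,0]], twist=[0,0,0,0,0,0,0,0,0,0])

```text
clock: 28.83
tool_pos: [0.436, 0.3549, 0.1923]
tool_rot: [-0.706, 0.709, 0.0, 0.001]
wrist_force: [-0.5, 0.4, -0.3]
finger_gap: 0.0869
```

```bash
python3 go.py .6025 .3084 .19
python3 - <<'E'
from h import *
s=snap('wrist');cv2.imwrite('pics/w13.png',s['image'])
print(proj(s,(.4353,.3545,.016)),proj(s,(.4353,.3545,.076)))
E
```

```text
clk 28.83 tcp [0.436  0.3549 0.1923] yaw -1.575 gap 0.0869 F [-0.5  0.4 -0.3]
dp total cm [  4.59 -16.67   0.23]
[322.24007758 209.72676546] [321.95867842 227.72297222]
```

View pics/w13.png

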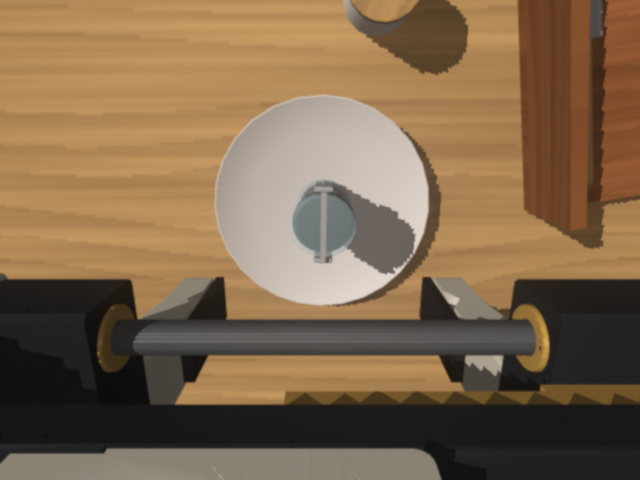

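Run:
```python
from h import *
s=snap('wrist')
a=ray(s,322,95,.016);b=ray(s,322,306,.016);print(a,b,(a+b)/2,ray(s,215,200,.016),ray(s,429,200,.016))
print('jar',ray(s,324,222,.076), ray(s,322.5,189,.08),ray(s,322.5,260,.08))
img=s['image'];cv2.imwrite('pics/w13c.png',cv2.resize(img[160:290,250:400],None,fx=5,fy=5,interpolation=cv2.INTER_CUBIC))
t=snap('top');cv2.imwrite('pics/t13c.png',cv2.resize(t['image'][240:350,110:230],None,fx=5,fy=5,interpolation=cv2.INTER_CUBIC))
```

```text
[0.53057519 0.35351753 0.016     ] [0.34130932 0.35452771 0.016     ] [0.43594225 0.35402262 0.016     ] [0.44417827 0.44779937 0.016     ] [0.44330458 0.26019897 0.016     ]
jar [0.43946286 0.3523894  0.076     ] [0.46447192 0.35335614 0.08      ] [0.41141143 0.35362012 0.08      ]
```

View pics/w13c.png

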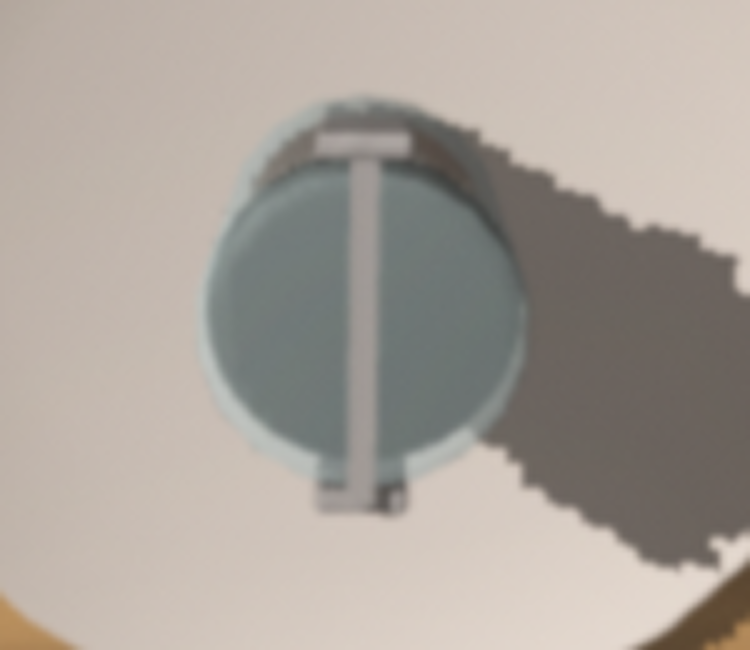

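View pics/t13c.png

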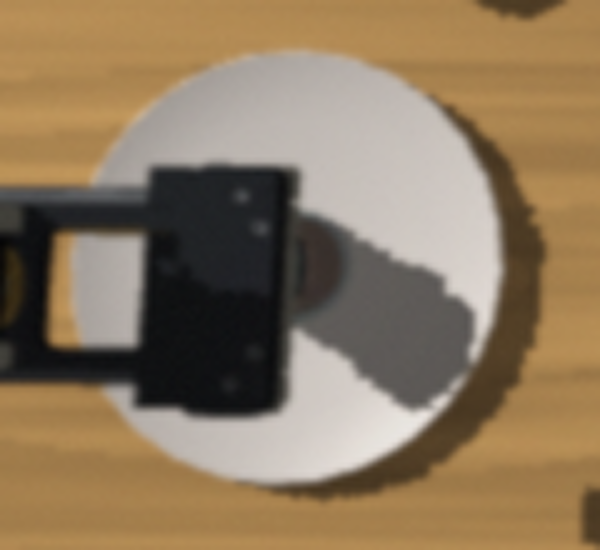

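>>> drive_tool(dp=[[0.77,-2.78,0],[0.77,-2.78,0],[0.77,-2.78,0],[0.77,-2.78,0],[0.77,-2.78,0],[0.77,-2.78,0],[0,0,0],[0,0,0],[0,0,0]], twist=[0,0,0,0,0,0,0,0,0])

```text
clock: 29.73
tool_pos: [0.6021, 0.3075, 0.19]
tool_rot: [-0.706, 0.709, 0.0, -0.001]
wrist_force: [-0.1, -0.6, -0.2]
finger_gap: 0.0872
```

```bash
python3 go.py .6025 .3084 .011
python3 - <<'E'
from h import *
s=snap('wrist');cv2.imwrite('pics/w14.png',s['image'])
print(proj(s,(.6025,.3084,.052)))
img=s['image'];cv2.imwrite('pics/w14c.png',cv2.resize(img[150:270,240:400],None,fx=5,fy=5,interpolation=cv2.INTER_CUBIC))
t=snap('top');cv2.imwrite('pics/t14.png',t['image'])
E
```

```text
clk 29.73 tcp [0.6021 0.3075 0.19  ] yaw -1.575 gap 0.0872 F [-0.1 -0.6 -0.2]
dp total cm [-0.11 -0.08 17.9 ]
[319.87387992 218.71120284]
```

View pics/w14.png

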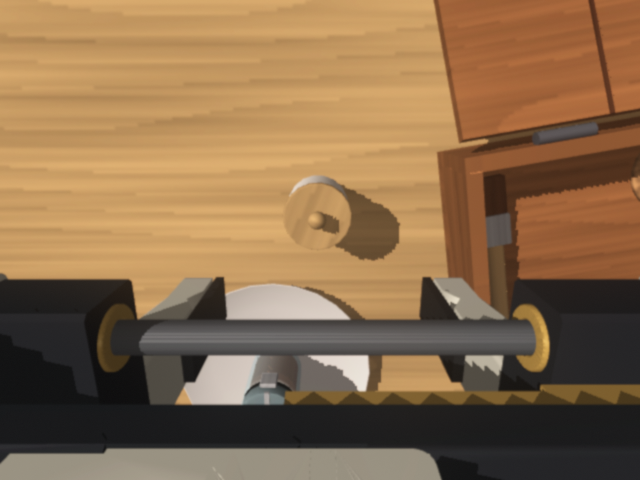

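View pics/w14c.png

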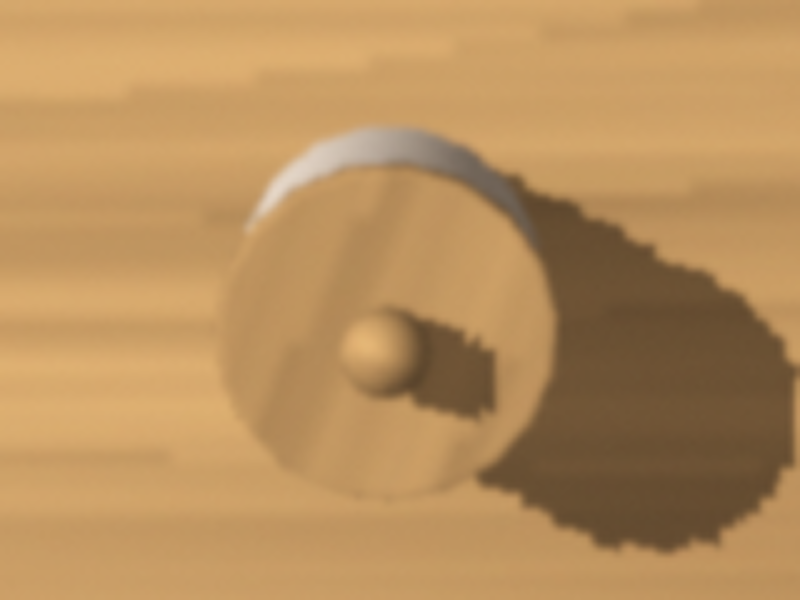

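>>> drive_tool(dp=[[-0.25,-0.1,1],[0,0,2],[0,0,2],[0,0,2],[0,0,2],[0,0,2],[0,0,2],[0,0,2],[0,0,1.3],[0,0,0.8],[0,0,0],[0,0,0]], twist=[0,0,0,0,0,0,0,0,0,0,0,0])

```text
clock: 30.83
tool_pos: [0.6037, 0.3108, 0.0208]
tool_rot: [-0.706, 0.708, -0.0, -0.0]
wrist_force: [0.1, 0.3, 0.5]
finger_gap: 0.087
```

```bash
python3 go.py .6025 .310 .012
python3 - <<'E'
from h import *
s=snap('wrist');cv2.imwrite('pics/w15.png',s['image'])
s=snap('side');cv2.imwrite('pics/s15.png',s['image'])
E
```

```text
clk 30.83 tcp [0.6037 0.3108 0.0208] yaw -1.574 gap 0.0870 F [0.1 0.3 0.5]
dp total cm [0.08 0.12 0.88]
```

View pics/w15.png

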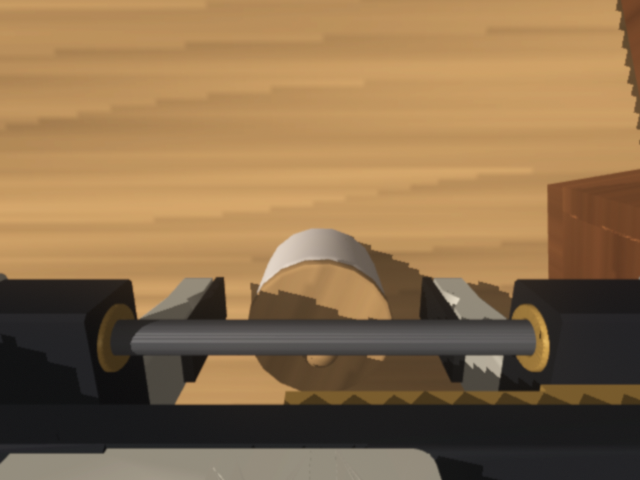

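View pics/s15.png

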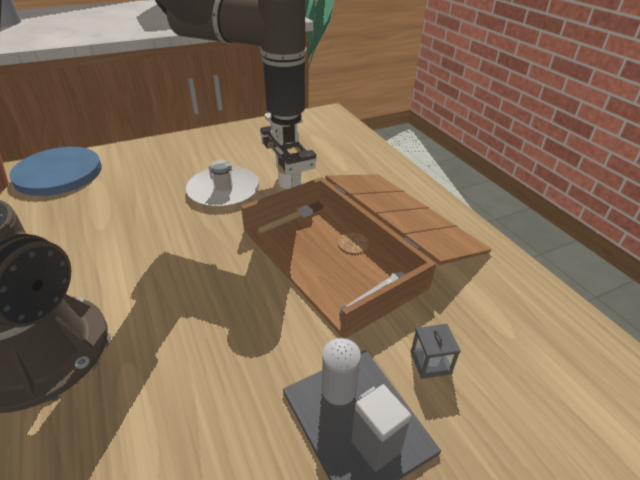

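>>> drive_tool(dp=[[0,0,0.5],[0,0,0.3],[0,0,0.1],[0,0,0],[0,0,0]], twist=[0,0,0,0,0])

```text
clock: 31.35
tool_pos: [0.6037, 0.3105, 0.0116]
tool_rot: [-0.706, 0.708, -0.0, -0.0]
wrist_force: [0.5, -0.1, 0.6]
finger_gap: 0.0871
```

>>> drive_tool(dp=[[0,0,0],[0,0,0],[0,0,0],[0,0,0],[0,0,0],[0,0,0],[0,0,0],[0,0,0],[0,0,0],[0,0,0]], twist=[0,0,0,0,0,0,0,0,0,0], jaw=3, newtons=20)

```text
clock: 32.18
tool_pos: [0.6038, 0.3107, 0.0117]
tool_rot: [-0.706, 0.708, 0.0, 0.0]
wrist_force: [0.5, 1.1, 1.2]
finger_gap: 0.054
```

>>> drive_tool(dp=[[0,0,-0.5],[0,0,-1],[0,0,-2],[0,0,-2],[0,0,-2],[0,0,-2],[0,0,-2],[0,0,-2],[0,0,-1.5],[0,0,0],[0,0,0]], twist=[0,0,0,0,0,0,0,0,0,0,0])

```text
clock: 33.1
tool_pos: [0.6037, 0.3106, 0.1625]
tool_rot: [-0.706, 0.709, 0.0, 0.001]
wrist_force: [-0.6, -0.4, -3.3]
finger_gap: 0.054
```

```bash
python3 go.py .634 .006 .165
python3 - <<'E'
from h import *
s=snap('wrist');cv2.imwrite('pics/w16.png',s['image'])
E
```

```text
clk 33.10 tcp [0.6037 0.3106 0.1625] yaw -1.575 gap 0.0540 F [-0.6 -0.4 -3.3]
dp total cm [30.45 -3.15 -0.29]
```

View pics/w16.png

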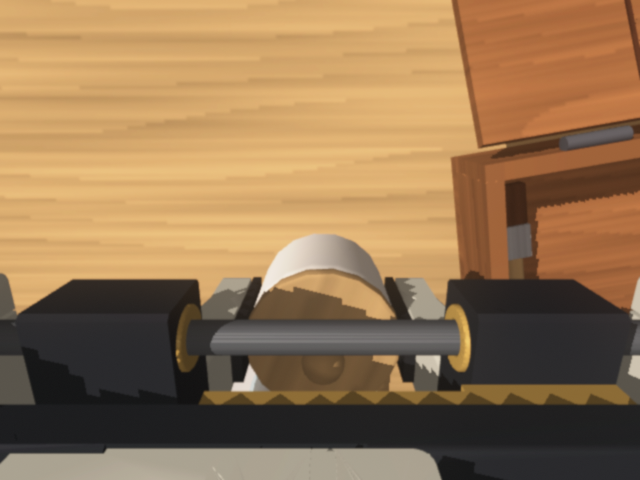

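>>> drive_tool(dp=[[1.5,-0.15,0],[2.5,-0.26,0],[2.5,-0.26,0],[2.5,-0.26,0],[2.5,-0.26,0],[2.5,-0.26,0],[2.5,-0.26,0],[2.5,-0.26,0],[2.5,-0.26,0],[2.5,-0.26,0],[2.5,-0.26,0],[2.5,-0.26,0]], twist=[0,0,0,0,0,0,0,0,0,0,0,0])

```text
clock: 34.15
tool_pos: [0.6314, 0.0186, 0.1598]
tool_rot: [-0.706, 0.709, 0.001, -0.001]
wrist_force: [0.5, 0.4, -3.6]
finger_gap: 0.0539
```

>>> drive_tool(dp=[[1.5,-0.15,0],[0,0,0],[0,0,0],[0,0,0]], twist=[0,0,0,0])

```text
clock: 34.48
tool_pos: [0.6337, 0.0055, 0.1607]
tool_rot: [-0.706, 0.709, 0.0, -0.001]
wrist_force: [-0.4, 1.6, -2.1]
finger_gap: 0.0541
```

```bash
python3 go.py .634 .006 .0277
python3 - <<'E'
from h import *
s=snap('wrist');cv2.imwrite('pics/w17.png',s['image'])
img=s['image'];cv2.imwrite('pics/w17c.png',cv2.resize(img[140:280,240:420],None,fx=4.4,fy=4.4,interpolation=cv2.INTER_CUBIC))
import math
for p in [(.634,.006),(.6345,.0075)]:
  print(proj(s,(*p,.016)),[proj(s,(p[0]+.035*math.cos(a),p[1]+.035*math.sin(a),.016)).round(1) for a in (0,math.pi/2,-math.pi/2)])
E
```

```text
clk 34.48 tcp [0.6337 0.0055 0.1607] yaw -1.575 gap 0.0541 F [-0.4  1.6 -2.1]
dp total cm [-0.06 -0.05 13.3 ]
[320.58050301 216.85276866] [array([320.3, 173.3]), array([277.2, 217.1]), array([364. , 216.7])]
[318.7159018  216.25878347] [array([318.4, 172.7]), array([275.3, 216.5]), array([362.1, 216.1])]
```

View pics/w17c.png

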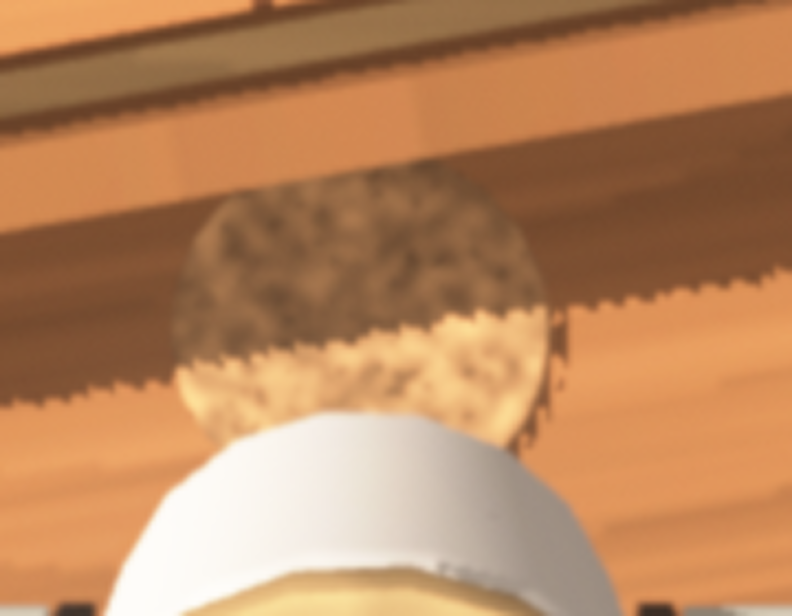

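>>> drive_tool(dp=[[0,0,1],[0,0,2],[0,0,2],[0,0,2],[0,0,2],[0,0,1.5],[0,0,1],[0,0,0.6],[0,0,0.2],[0,0,0],[0,0,0],[0,0,0]], twist=[0,0,0,0,0,0,0,0,0,0,0,0])

```text
clock: 35.53
tool_pos: [0.6348, 0.0056, 0.0396]
tool_rot: [-0.706, 0.708, -0.0, 0.001]
wrist_force: [0.3, 1.8, -1.6]
finger_gap: 0.054
```

```bash
python3 go.py .6343 .0055 .0277
python3 - <<'E'
from h import *
s=snap('wrist');img=s['image'];cv2.imwrite('pics/w18c.png',cv2.resize(img[170:400,180:480],None,fx=2.6,fy=2.6,interpolation=cv2.INTER_CUBIC))
E
```

```text
clk 35.53 tcp [0.6348 0.0056 0.0396] yaw -1.574 gap 0.0540 F [ 0.3  1.8 -1.6]
dp total cm [0.01 0.05 1.19]
```

View pics/w18c.png

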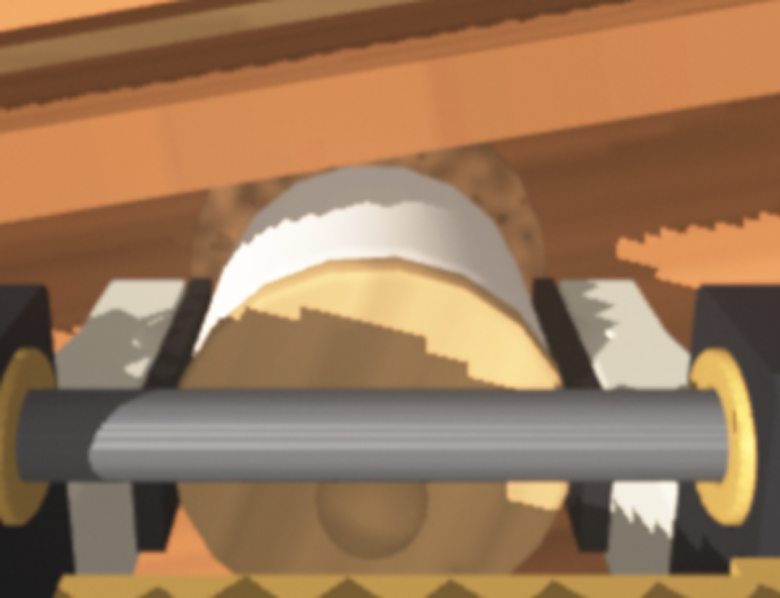

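>>> drive_tool(dp=[[0,0,0.4],[0,0,0.3],[0,0,0.2],[0,0,0.1],[0,0,0.1],[0,0,0],[0,0,0]], twist=[0,0,0,0,0,0,0])

```text
clock: 36.17
tool_pos: [0.6341, 0.0053, 0.0277]
tool_rot: [-0.706, 0.708, -0.0, -0.0]
wrist_force: [-0.5, -0.7, -0.2]
finger_gap: 0.0542
```

>>> drive_tool(dp=[[0,0,0.05],[0,0,0],[0,0,0]], twist=[0,0,0])

```text
clock: 36.42
tool_pos: [0.6341, 0.0053, 0.0276]
tool_rot: [-0.706, 0.708, -0.0, 0.0]
wrist_force: [-4.5, 0.5, 5.7]
finger_gap: 0.0541
```

>>> drive_tool(dp=[[0,0,0],[0,0,0],[0,0,0],[0,0,0],[0,0,0],[0,0,0]], twist=[0,0,0,0,0,0], jaw=8.7)

```text
clock: 36.92
tool_pos: [0.6342, 0.0054, 0.0269]
tool_rot: [-0.706, 0.708, -0.0, -0.0]
wrist_force: [-0.6, -0.1, -0.0]
finger_gap: 0.0849
```

>>> drive_tool(dp=[[0,0,-1],[0,0,-2],[0,0,-2.5],[0,0,-2.5],[0,0,-2.5],[0,0,-2.5],[0,0,-2.5],[0,0,-2],[0,0,-1.5],[0,0,0],[0,0,0]], twist=[0,0,0,0,0,0,0,0,0,0,0])

```text
clock: 37.83
tool_pos: [0.6345, 0.0056, 0.2188]
tool_rot: [-0.706, 0.708, -0.001, 0.001]
wrist_force: [-0.1, 0.4, 0.2]
finger_gap: 0.0871
```

```bash
python3 go.py .438 -.302 .215
python3 - <<'E'
from h import *
s=snap('wrist');img=s['image'];cv2.imwrite('pics/w19.png',img)
print(ray(s,322,95,.064))
E
```

```text
clk 37.83 tcp [0.6345 0.0056 0.2188] yaw -1.575 gap 0.0871 F [-0.1  0.4  0.2]
dp total cm [30.83 19.53  0.3 ]
[0.72874976 0.00466606 0.064     ]
```

View pics/w19.png

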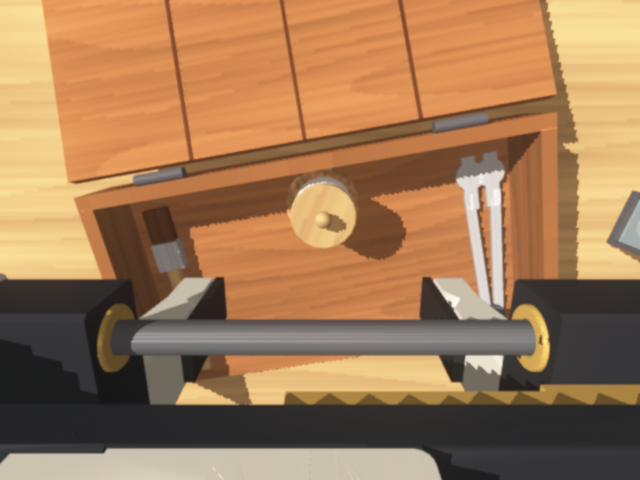

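>>> drive_tool(dp=[[2.57,1.63,0],[2.57,1.63,0],[2.57,1.63,0],[2.57,1.63,0],[2.57,1.63,0],[2.57,1.63,0],[2.57,1.63,0],[2.57,1.63,0],[2.57,1.63,0],[2.57,1.63,0],[2.57,1.63,0],[2.57,1.63,0]], twist=[0,0,0,0,0,0,0,0,0,0,0,0])

```text
clock: 38.88
tool_pos: [0.4357, -0.303, 0.2162]
tool_rot: [-0.706, 0.708, 0.001, -0.0]
wrist_force: [-0.2, 0.2, 0.9]
finger_gap: 0.0869
```

>>> drive_tool(dp=[[0,0,0],[0,0,0],[0,0,0],[0,0,0],[0,0,0],[0,0,0],[0,0,0],[0,0,0],[0,0,0],[0,0,0],[0,0,0],[0,0,0]], twist=[0.117,0.117,0.117,0.117,0.117,0.117,0.117,0.117,0.117,0.117,0.117,0.117])

```text
clock: 39.88
tool_pos: [0.4366, -0.302, 0.216]
tool_rot: [-0.078, 0.997, 0.0, -0.001]
wrist_force: [0.3, 0.1, -0.1]
finger_gap: 0.0869
```

>>> drive_tool(dp=[[0,0,0],[0,0,0]], twist=[0,0])

```text
clock: 40.05
tool_pos: [0.4369, -0.3021, 0.2163]
tool_rot: [-0.083, 0.997, 0.0, -0.001]
wrist_force: [0.6, -0.4, 0.0]
finger_gap: 0.0869
```

```bash
python3 go.py .438 -.302 .068
python3 - <<'E'
from h import *
s=snap('wrist');img=s['image'];cv2.imwrite('pics/w20.png',img)
s=snap('top');img=s['image'];cv2.imwrite('pics/t20.png',img)
E
```

```text
clk 40.05 tcp [ 0.4369 -0.3021  0.2163] yaw -2.975 gap 0.0869 F [ 0.6 -0.4  0. ]
dp total cm [-0.13 -0.02 14.83]
```

View pics/w20.png

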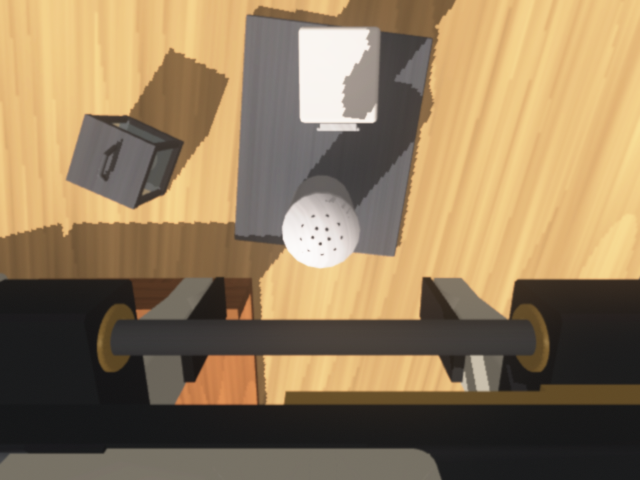

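View pics/t20.png

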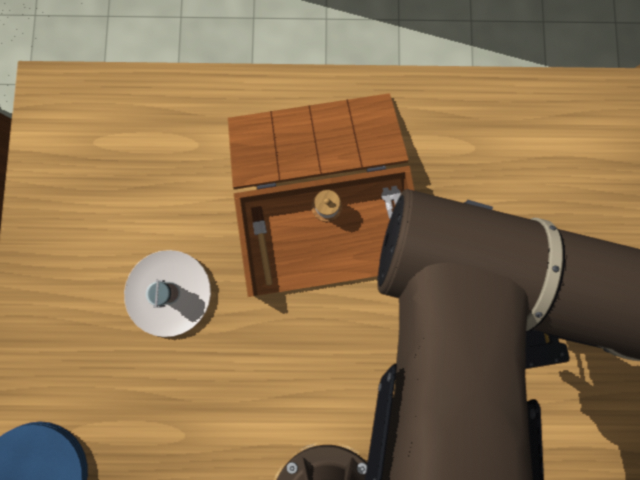

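>>> drive_tool(dp=[[-0.1,0,1],[0,0,2],[0,0,2],[0,0,2],[0,0,2],[0,0,2],[0,0,2],[0,0,1.2],[0,0,0.6],[0,0,0],[0,0,0]], twist=[0,0,0,0,0,0,0,0,0,0,0])

```text
clock: 41.07
tool_pos: [0.4384, -0.3021, 0.069]
tool_rot: [-0.082, 0.997, -0.0, -0.0]
wrist_force: [1.1, -0.6, 0.8]
finger_gap: 0.087
```

```bash
python3 go.py .438 -.302 .068
python3 - <<'E'
from h import *
s=snap('top');print('jar',ray(s,159.5,292,.077))
E
```

```text
clk 41.07 tcp [ 0.4384 -0.3021  0.069 ] yaw -2.978 gap 0.0870 F [ 1.1 -0.6  0.8]
dp total cm [0.03 0.02 0.1 ]
jar [0.43860888 0.34807452 0.077     ]
```

>>> drive_tool(dp=[[0,0,0.1],[0,0,0],[0,0,0],[0,0,0],[0,0,0],[0,0,0],[0,0,0],[0,0,0],[0,0,0],[0,0,0]], twist=[0,0,0,0,0,0,0,0,0,0], jaw=3, newtons=20)

```text
clock: 41.95
tool_pos: [0.4384, -0.3021, 0.0683]
tool_rot: [-0.081, 0.997, -0.0, 0.0]
wrist_force: [-1.6, 1.1, 4.3]
finger_gap: 0.0558
```

>>> drive_tool(dp=[[0,0,-0.5],[0,0,-1],[0,0,-2],[0,0,-2],[0,0,-2],[0,0,-2],[0,0,-2],[0,0,-2],[0,0,-1.3],[0,0,0],[0,0,0]], twist=[0,0,0,0,0,0,0,0,0,0,0])

```text
clock: 42.87
tool_pos: [0.4383, -0.3019, 0.2164]
tool_rot: [-0.081, 0.997, 0.0, 0.001]
wrist_force: [0.0, -0.3, -4.1]
finger_gap: 0.0557
```

```bash
python3 go.py .6097 -.0699 .216
```

```text
clk 42.87 tcp [ 0.4383 -0.3019  0.2164] yaw -2.979 gap 0.0557 F [ 0.  -0.3 -4.1]
dp total cm [-20.67  20.11   0.07]
```

>>> drive_tool(dp=[[-1,1,0],[-2,1.95,0],[-2,1.95,0],[-2,1.95,0],[-2,1.95,0],[-2,1.95,0],[-2,1.95,0],[-2,1.95,0],[-2,1.95,0],[-2,1.95,0],[-1.65,1.55,0],[0,0,0]], twist=[0,0,0,0,0,0,0,0,0,0,0,0])

```text
clock: 43.87
tool_pos: [0.6109, -0.0671, 0.2135]
tool_rot: [-0.083, 0.997, 0.0, -0.001]
wrist_force: [0.9, -0.3, -2.9]
finger_gap: 0.0558
```

>>> drive_tool(dp=[[0,0,0],[0,0,0]], twist=[0,0])

```text
clock: 44.03
tool_pos: [0.6085, -0.0702, 0.2144]
tool_rot: [-0.082, 0.997, 0.0, -0.002]
wrist_force: [-0.3, -0.6, -2.9]
finger_gap: 0.0557
```

```bash
python3 go.py .6097 -.0699 .0683
```

```text
clk 44.03 tcp [ 0.6085 -0.0702  0.2144] yaw -2.978 gap 0.0557 F [-0.3 -0.6 -2.9]
dp total cm [-1.700e-01  1.000e-02  1.461e+01]
```

>>> drive_tool(dp=[[-0.1,0,1],[0,0,2],[0,0,2],[0,0,2],[0,0,2],[0,0,2],[0,0,1.5],[0,0,0.8],[0,0,0.4],[0,0,0.2],[0,0,0],[0,0,0]], twist=[0,0,0,0,0,0,0,0,0,0,0,0])

```text
clock: 45.03
tool_pos: [0.611, -0.0702, 0.078]
tool_rot: [-0.081, 0.997, -0.0, 0.001]
wrist_force: [-0.2, 0.8, -3.8]
finger_gap: 0.0559
```

```bash
python3 go.py .6097 -.0699 .0683
```

```text
clk 45.03 tcp [ 0.611  -0.0702  0.078 ] yaw -2.979 gap 0.0559 F [-0.2  0.8 -3.8]
dp total cm [0.13 0.05 0.97]
```

>>> drive_tool(dp=[[0.1,0,0.4],[0,0,0.3],[0,0,0.15],[0,0,0.1],[0,0,0.05],[0,0,0],[0,0,0]], twist=[0,0,0,0,0,0,0])

```text
clock: 45.62
tool_pos: [0.6093, -0.0702, 0.0683]
tool_rot: [-0.082, 0.997, -0.0, 0.0]
wrist_force: [-5.0, 2.1, 6.6]
finger_gap: 0.0556
```

Contact reached at the original grasp pose; release and lift, then go to the caddy.

>>> drive_tool(dp=[[0,0,0],[0,0,0],[0,0,0],[0,0,0],[0,0,0],[0,0,0]], twist=[0,0,0,0,0,0], jaw=8.7)

```text
clock: 46.12
tool_pos: [0.6096, -0.0703, 0.067]
tool_rot: [-0.081, 0.997, -0.0, 0.0]
wrist_force: [-0.7, 0.4, 0.8]
finger_gap: 0.0855
```

>>> drive_tool(dp=[[0,0,-1],[0,0,-2],[0,0,-2.5],[0,0,-2.5],[0,0,-2.5],[0,0,-2.5],[0,0,-1.8],[0,0,0],[0,0,0]], twist=[0,0,0,0,0,0,0,0,0])

```text
clock: 46.87
tool_pos: [0.6101, -0.0702, 0.2171]
tool_rot: [-0.081, 0.997, 0.0, 0.002]
wrist_force: [0.1, 1.0, -0.8]
finger_gap: 0.0869
```

```bash
python3 go.py .4438 -.4047 .22
python3 - <<'E'
from h import *
s=snap('wrist');cv2.imwrite('pics/w21.png',s['image'])
E
```

```text
clk 46.87 tcp [ 0.6101 -0.0702  0.2171] yaw -2.979 gap 0.0869 F [ 0.1  1.  -0.8]
dp total cm [ 21.84 -30.31  -0.36]
```

View pics/w21.png

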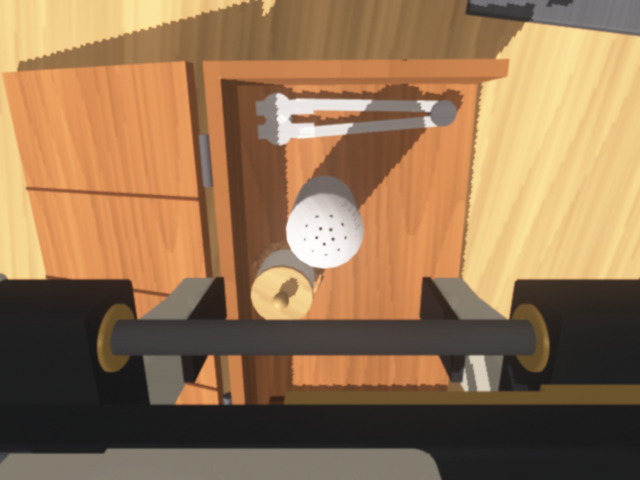

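Shaker stands in place next to the pot, tongs untouched.

>>> drive_tool(dp=[[1.82,-2.53,0],[1.82,-2.53,0],[1.82,-2.53,0],[1.82,-2.53,0],[1.82,-2.53,0],[1.82,-2.53,0],[1.82,-2.53,0],[1.82,-2.53,0],[1.82,-2.53,0],[1.82,-2.53,0],[1.82,-2.53,0],[1.82,-2.53,0]], twist=[0,0,0,0,0,0,0,0,0,0,0,0])

```text
clock: 47.92
tool_pos: [0.4418, -0.4061, 0.214]
tool_rot: [-0.081, 0.997, 0.001, -0.001]
wrist_force: [0.6, -0.5, -0.4]
finger_gap: 0.0867
```

>>> drive_tool(dp=[[0,0,0],[0,0,0],[0,0,0]], twist=[0,0,0])

```text
clock: 48.17
tool_pos: [0.4427, -0.405, 0.2141]
tool_rot: [-0.081, 0.997, 0.001, -0.001]
wrist_force: [0.2, 0.3, 0.0]
finger_gap: 0.0868
```

```bash
python3 go.py .4438 -.4047 .0737
```

```text
clk 48.17 tcp [ 0.4427 -0.405   0.2141] yaw -2.980 gap 0.0868 F [0.2 0.3 0. ]
dp total cm [-0.13 -0.   14.04]
```

>>> drive_tool(dp=[[-0.1,0,1],[0,0,2],[0,0,2],[0,0,2],[0,0,2],[0,0,2],[0,0,1.6],[0,0,1],[0,0,0.4],[0,0,0],[0,0,0],[0,0,0]], twist=[0,0,0,0,0,0,0,0,0,0,0,0])

```text
clock: 49.17
tool_pos: [0.445, -0.4053, 0.0761]
tool_rot: [-0.082, 0.997, -0.001, 0.001]
wrist_force: [0.3, -0.4, -0.2]
finger_gap: 0.0871
```

```bash
python3 go.py .4438 -.4047 .0737
python3 - <<'E'
from h import *
s=snap('wrist');cv2.imwrite('pics/w22.png',s['image'])
E
```

```text
clk 49.17 tcp [ 0.445  -0.4053  0.0761] yaw -2.978 gap 0.0871 F [ 0.3 -0.4 -0.2]
dp total cm [0.11 0.08 0.24]
```

View pics/w22.png

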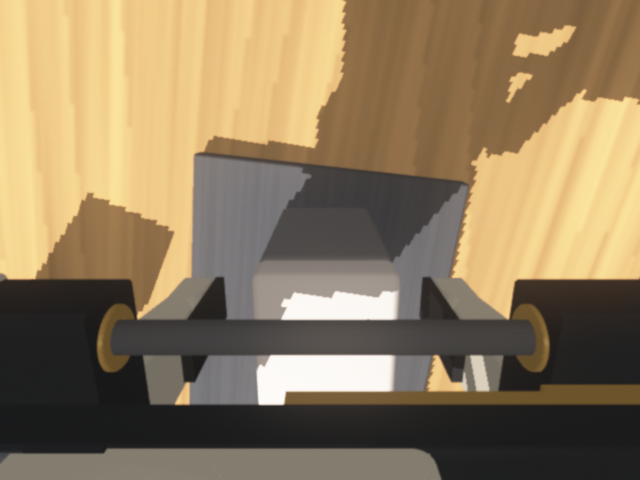

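>>> drive_tool(dp=[[0.1,0.05,0.2],[0,0,0],[0,0,0]], twist=[0,0,0])

```text
clock: 49.47
tool_pos: [0.4431, -0.4048, 0.0733]
tool_rot: [-0.081, 0.997, -0.0, 0.0]
wrist_force: [0.4, -0.0, -0.4]
finger_gap: 0.0869
```

>>> drive_tool(dp=[[0,0,0],[0,0,0],[0,0,0],[0,0,0],[0,0,0],[0,0,0],[0,0,0],[0,0,0],[0,0,0],[0,0,0]], twist=[0,0,0,0,0,0,0,0,0,0], jaw=3, newtons=20)

```text
clock: 50.3
tool_pos: [0.4433, -0.4048, 0.0731]
tool_rot: [-0.081, 0.997, -0.0, 0.0]
wrist_force: [1.2, 0.2, -0.9]
finger_gap: 0.0499
```

>>> drive_tool(dp=[[0,0,-0.5],[0,0,-1],[0,0,-2],[0,0,-2],[0,0,-2],[0,0,-2],[0,0,-2],[0,0,-2],[0,0,-1.3],[0,0,0],[0,0,0]], twist=[0,0,0,0,0,0,0,0,0,0,0])

```text
clock: 51.22
tool_pos: [0.4431, -0.4046, 0.2218]
tool_rot: [-0.081, 0.997, -0.0, 0.001]
wrist_force: [0.3, 0.2, -4.3]
finger_gap: 0.05
```

```bash
python3 go.py .5890 .0690 .222
```

```text
clk 51.22 tcp [ 0.4431 -0.4046  0.2218] yaw -2.979 gap 0.0500 F [ 0.3  0.2 -4.3]
dp total cm [-2.207e+01  4.437e+01 -1.000e-02]
```

>>> drive_tool(dp=[[-0.5,1,0],[-1,2,0],[-1,2,0],[-1,2,0],[-1,2,0],[-1,2,0],[-1,2,0],[-1,2,0],[-1,2,0],[-1,2,0],[-1,2,0],[-1,2,0]], twist=[0,0,0,0,0,0,0,0,0,0,0,0])

```text
clock: 52.22
tool_pos: [0.5184, -0.1575, 0.2195]
tool_rot: [-0.081, 0.997, 0.0, -0.001]
wrist_force: [1.2, 1.0, -3.6]
finger_gap: 0.0499
```

>>> drive_tool(dp=[[-1,2,0],[-1,2,0],[-1,2,0],[-1,2,0],[-1,2,0],[-1,2,0],[-1,2,0],[-1,2,0],[-1,2,0],[-1,2,0],[-0.55,1.35,0],[0,0,0]], twist=[0,0,0,0,0,0,0,0,0,0,0,0])

```text
clock: 53.22
tool_pos: [0.5886, 0.0712, 0.2194]
tool_rot: [-0.082, 0.997, -0.0, -0.001]
wrist_force: [0.2, -0.9, -3.5]
finger_gap: 0.0498
```

>>> drive_tool(dp=[[0,0,0],[0,0,0]], twist=[0,0])

```text
clock: 53.38
tool_pos: [0.588, 0.0684, 0.2203]
tool_rot: [-0.081, 0.997, -0.0, -0.001]
wrist_force: [0.0, -0.7, -2.3]
finger_gap: 0.0498
```

```bash
python3 go.py .5890 .0690 .0737
```

```text
clk 53.38 tcp [0.588  0.0684 0.2203] yaw -2.978 gap 0.0498 F [ 0.  -0.7 -2.3]
dp total cm [-0.13  0.05 14.66]
```

>>> drive_tool(dp=[[-0.1,0.05,1],[0,0,2],[0,0,2],[0,0,2],[0,0,2],[0,0,2],[0,0,1.5],[0,0,0.8],[0,0,0.4],[0,0,0.2],[0,0,0],[0,0,0]], twist=[0,0,0,0,0,0,0,0,0,0,0,0])

```text
clock: 54.38
tool_pos: [0.5902, 0.0694, 0.0829]
tool_rot: [-0.081, 0.997, 0.0, 0.001]
wrist_force: [1.0, 0.3, -3.3]
finger_gap: 0.0498
```

```bash
python3 go.py .5890 .0690 .0737
```

```text
clk 54.38 tcp [0.5902 0.0694 0.0829] yaw -2.979 gap 0.0498 F [ 1.   0.3 -3.3]
dp total cm [ 0.13 -0.02  0.92]
```

>>> drive_tool(dp=[[0.1,0,0.4],[0,0,0.25],[0,0,0.15],[0,0,0.1],[0,0,0.05],[0,0,0],[0,0,0]], twist=[0,0,0,0,0,0,0])

```text
clock: 54.97
tool_pos: [0.5887, 0.0692, 0.073]
tool_rot: [-0.081, 0.997, -0.0, 0.0]
wrist_force: [-3.2, 0.3, 3.5]
finger_gap: 0.0502
```

Contact; release, lift and back away to look.

>>> drive_tool(dp=[[0,0,0],[0,0,0],[0,0,0],[0,0,0],[0,0,0],[0,0,0]], twist=[0,0,0,0,0,0], jaw=8.7)

```text
clock: 55.47
tool_pos: [0.5888, 0.0692, 0.0726]
tool_rot: [-0.081, 0.997, 0.0, 0.0]
wrist_force: [0.2, -1.1, -0.3]
finger_gap: 0.0835
```

>>> drive_tool(dp=[[0,0,-1],[0,0,-2],[0,0,-2.5],[0,0,-2.5],[0,0,-2.5],[0,0,-2.5],[0,0,-1.5],[0,0,0]], twist=[0,0,0,0,0,0,0,0])

```text
clock: 56.13
tool_pos: [0.5906, 0.0695, 0.2227]
tool_rot: [-0.082, 0.997, 0.001, 0.004]
wrist_force: [-0.1, 0.6, -0.6]
finger_gap: 0.0867
```

```bash
python3 go.py .55 -.35 .25
python3 - <<'E'
from h import *
s=snap('wrist');cv2.imwrite('pics/w23.png',s['image'])
E
```

```text
clk 56.13 tcp [0.5906 0.0695 0.2227] yaw -2.978 gap 0.0867 F [-0.1  0.6 -0.6]
dp total cm [ 10.82 -40.73  -2.84]
```

View pics/w23.png

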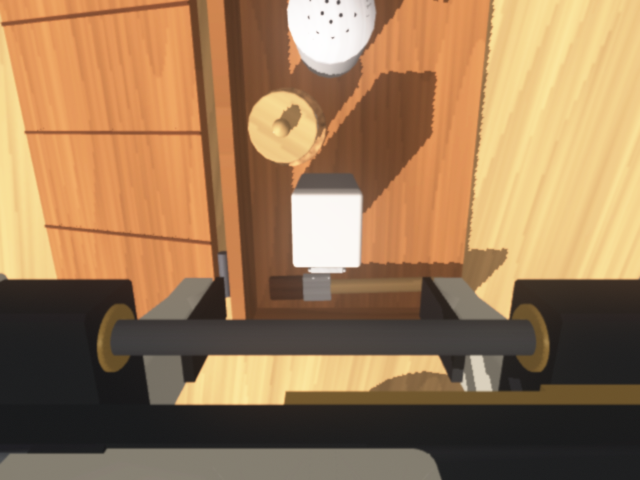

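>>> drive_tool(dp=[[0.8,-3,-0.3],[0.8,-3,-0.3],[0.8,-3,-0.3],[0.8,-3,-0.3],[0.8,-3,-0.3],[0.8,-3,0],[0.8,-3,0],[0.8,-3,0],[0.8,-3,0],[0.8,-3,0],[0.8,-3,0],[0.8,-3,0]], twist=[0,0,0,0,0,0,0,0,0,0,0,0])

```text
clock: 57.18
tool_pos: [0.5515, -0.303, 0.232]
tool_rot: [-0.081, 0.997, 0.0, -0.001]
wrist_force: [-0.0, 0.7, -0.2]
finger_gap: 0.0871
```

>>> drive_tool(dp=[[0.8,-3,0],[0.8,-3,0],[0,0,0],[0,0,0]], twist=[0,0,0,0])

```text
clock: 57.52
tool_pos: [0.5452, -0.3648, 0.2313]
tool_rot: [-0.08, 0.997, 0.001, -0.001]
wrist_force: [-0.0, -0.2, -0.2]
finger_gap: 0.0871
```

Run:
```python
from h import *
s=snap('top');a=s['image'];cv2.imwrite('pics/t24.png',a)
b=cv2.imread('pics/top0.png')
k=4.2
r=lambda im:cv2.resize(im[175:250,230:410],None,fx=k,fy=k,interpolation=cv2.INTER_CUBIC)
cv2.imwrite('pics/t24c.png',np.vstack([r(b)[:295],r(a)[:295]]))
cv2.imwrite('pics/t24p.png',cv2.resize(a[240:350,110:230],None,fx=5,fy=5,interpolation=cv2.INTER_CUBIC))
s=snap('side');cv2.imwrite('pics/s24.png',s['image'])
```

```text
(no output)
```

View pics/t24c.png

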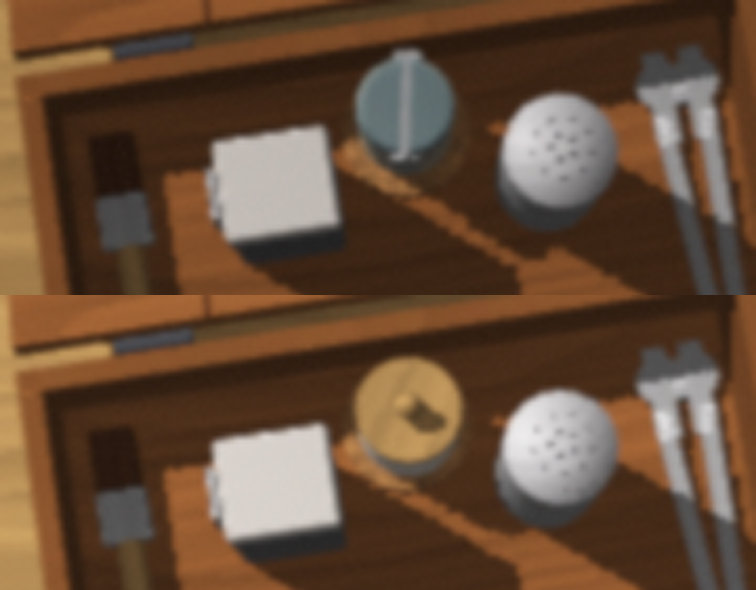

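View pics/t24p.png

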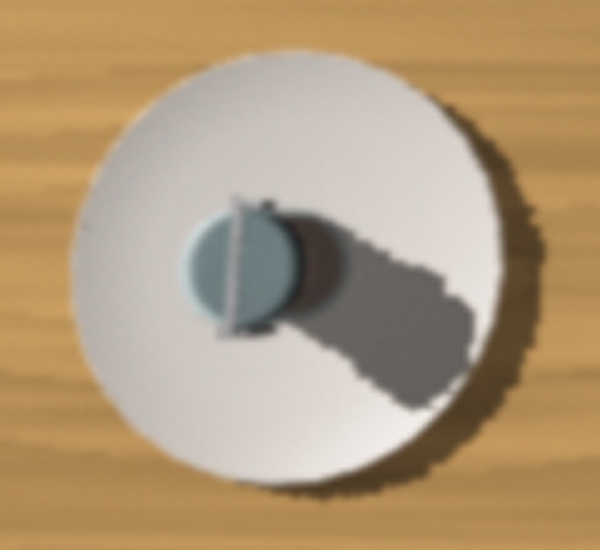

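View pics/s24.png

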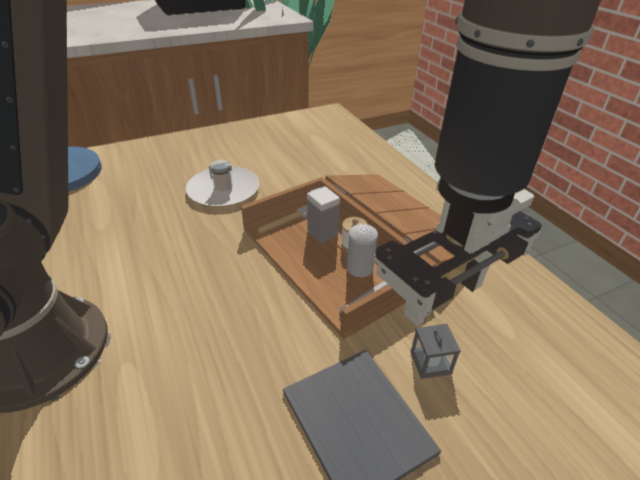

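```bash
python3 -c "
from station import *
print(observe()['qd']); print(close_job())"
```

```text
[ 2.03812969e-02 -1.24692065e-02 -1.70874816e-03  2.61051219e-03
  7.01337072e-05  3.49494348e-03]
the job is handed in; nothing more can be done
None
```

I carried out the whole job in the required order and handed it in at about 58 s of the 144 s allowed. `close_job()` reports no verdict, so what follows rests on my own images.

- **Order of work:** the caddy and shaker went onto the board first. Then the jar went to the plate and the pot to the coaster. Last, the shaker and caddy went back to their recorded grasp positions.
- **Caddy and shaker:** before and after top views agree to about 1–2 mm, and the caddy is square to the cabinet as before.
- **Jar:** upright on the plate. The wrist view after release put it about 2–3 mm from the centre, and the final top view shows its base centred. One rough reading off the full top picture had suggested 6–7 mm.
- **Pot:** upright on the coaster, about 1–2 mm from its centre by the wrist view just before it was set down.
- **Tongs and brush:** unmoved in the final top view.
- **Arm:** clear of everything at the end. No check failed.

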